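Show the board samples on the photo light panel

TASK

Get the light panel ready for photographing the board samples: first wipe every metal offcut off the glass into the black catch tray with the scraper block (do not touch the offcuts with the gripper), and put the scraper back standing on its blue mat. Once the glass is clear, turn every sample over and lay it flat on the glass, wood decor face up, wholly within the glass and not stacked; last of all, turn the dimmer knob fully clockwise to its end stop. Leave the mouse, pen pot and mug alone.

Things in the scene. Friction and masses are not known exactly. Their poses are not given: they have to be found in the camera images.
- panel: fixed photo light panel: white glass 240 (x) x 260 (y) mm, its surface 24 mm above the desk; rails along both x edges (6 mm wide, inside the 240) stand 5 mm above the glass; no rails at the y edges. Black catch tray along the -y edge, y = -130 to -200 mm, 240 mm long: floor 3 mm, 5 mm thick walls 24 mm above the desk. Origin: under the glass centre, at desk level
- dimmer_box: fixed white box 80 x 90 x 25 mm that carries the dimmer knob on its top; origin at the centre of its underside
- dimmer (a joint): black dimmer knob on top of the white box, turning about the vertical: 0 rad = lowest, fully anticlockwise; grows as it turns clockwise seen from above; the end stop at 2.6 rad = full brightness. It stays where it is left; about 0.04 N m of friction
- dimmer_grip (a point): point on the knob's axis to grip at, 62 mm above the desk. The grip is a bar 42 mm long (along this point's x axis, which turns with the knob), 14 mm thick, from 39 to 69 mm above the desk, over a disc of 44 mm diameter
- mat: fixed thin blue mat 140 (x) x 80 (y) x 3 mm, the scraper's place; origin at the centre of its underside, on the desk
- scraper: loose scraper block, about 0.12 kg, standing on its black rubber foot 110 (x) x 40 (y) x 12 mm, with an orange handle 80 (x) x 22 (y) mm that rises from 12 to 55 mm above its underside. Origin at the centre of its underside, z up out of the handle
- sample0: square sample of laminated board, 62 x 62 x 18 mm, about 0.06 kg; plain blue on one face (its +z), striped wood decor on the other (its -z); blue face up on the desk at the start, 2 or 3 such samples are present. Origin at the centre of the block
- sample1: square sample of laminated board, 62 x 62 x 18 mm, about 0.06 kg; plain blue on one face (its +z), striped wood decor on the other (its -z); blue face up on the desk at the start, 2 or 3 such samples are present. Origin at the centre of the block
- sample2: square sample of laminated board, 62 x 62 x 18 mm, about 0.06 kg; plain blue on one face (its +z), striped wood decor on the other (its -z); blue face up on the desk at the start, 2 or 3 such samples are present. Origin at the centre of the block
- chip0: small dark metal offcut 22 x 16 x 12 mm (x, y, z), 11 g, lying loose on the glass of the light panel at the start; 3 to 5 are present. Origin at its centre
- chip1: small dark metal offcut 22 x 16 x 12 mm (x, y, z), 11 g, lying loose on the glass of the light panel at the start; 3 to 5 are present. Origin at its centre
- chip2: small dark metal offcut 22 x 16 x 12 mm (x, y, z), 11 g, lying loose on the glass of the light panel at the start; 3 to 5 are present. Origin at its centre
- chip3: small dark metal offcut 22 x 16 x 12 mm (x, y, z), 11 g, lying loose on the glass of the light panel at the start; 3 to 5 are present. Origin at its centre
- chip4: small dark metal offcut 22 x 16 x 12 mm (x, y, z), 11 g, lying loose on the glass of the light panel at the start; 3 to 5 are present. Origin at its centre
- mouse: black computer mouse, 105 x 60 x 30 mm, bystander; origin at the centre of its underside
- pen_pot: blue pen pot with pens, 84 mm diameter at the foot, 150 mm tall, bystander; origin at the centre of its underside
- mug: white mug, 82 mm diameter, 90 mm tall, bystander; origin at the centre of its underside
Mind the look-alikes: they are no part of the job. Leave any purple or turquoise look-alike of the dimmer_box alone.

How it is judged:
By the outcome, as a careful person would: the job done as asked, in the order asked, and still so for the second after the job is handed in, with the robot touching nothing.
Of sample0, sample1, sample2 only 2 to 3 are there at a start; the rules pass over those that are not, and their reading is None.
Of chip0, chip1, chip2, chip3, chip4 only 3 to 5 are there at a start; the rules pass over those that are not, and their reading is None.
At some moment in a run one of sample0, sample1, sample2, scraper may be knocked a few centimetres aside while the robot is not near it.
Once in a run the grip may slacken for a moment while it holds something.
It also fails if it takes over 210 s, if anything falls off the work surface, if the arm or the gripper's body presses on something with over 40 N, if the wrist force passes 120 N, or if a joint passes its speed limit or range.

ROBOT

A 6-joint arm with a two-finger parallel gripper is mounted at the origin on the work surface. World frame = base frame: x ahead of the robot, y to its left, z up, the work surface at z = 0. Lengths are in m, angles in degrees, forces in N, time in s.
With the tool pointing down it reaches from about 0.3 to 0.95 m from the base axis. Payload 3.1 kg.
Tool frame: the origin (TCP) lies between the finger pads; the fingertips stand 8 mm ahead of it and the grasp point (between the pads) lies 11 mm behind it; z points along the fingers, y is the line along which they close (so a half turn about z gives the same grasp; the last joint's range is limited). The gripper opens to 85 mm and grips with 20 to 120 N. Pads are 22 mm wide; open, the fingers measure 114 mm over their backs; the gripper's body (76 mm by 85 mm) begins 54 mm behind the grasp point. The pads swing forward as they close: fully open they stand 13 mm farther back than shut.
Start: joints at [70.033, 17.653, 93.61, -0, 68.738, -3.994], TCP at [0.172, 0.601, 0.213] pointing down, gripper open.
Joint ranges: [-175.34, 175.34], [-45.06, 112.39], [2.9, 150.54], [-68.45, 248.45], [3.09, 151.38], [-168.51, 168.51]. Speed limits (degrees/s): [159.86, 159.86, 180, 180, 180, 180].

INTERFACE

Orientations are given as [roll, pitch, yaw] about the fixed x, y, z axes, in that order (R = Rz(yaw) Ry(pitch) Rx(roll)).
In Python, from cell import manip gives the robot as it stands.
- The arm moves only by the tool move_arm, never from a script. Its arguments are lists of equal length, an entry for each row: "slide": the shift along the tool's x, y, z in units of 40 cm (1.0 is 40 cm), a list of three; "rot": the turn, a rotation vector about the tool's x, y, z in units of 360 degrees (1.0 is 360 degrees), a list of three. A call has 1 to 12 rows; each row is the pose to reach, as a shift and turn from the pose commanded when the call began, along the tool's axes at that moment, turning the shorter way round; what a row does not reach only later rows make up. A row lasts 1/10 s, in which the tool goes at most 50 mm and 8.59 degrees, less where a joint would pass 70% of its speed; a pose out of reach is approached as far as the arm can. A call with a number of a shift or a turn outside -1 to 1 is refused whole. A call with a gripper value outside its range is refused whole. "grip" is the finger opening in mm, from 0 to 85.4, set as the call begins (left out, the last holds). The fingers move at their own pace and stop on an object; the grip force is fixed at half the most. Time passes only in rows, so rows that repeat a pose let the fingers close. It gives the time, the measured TCP pose, the force, the opening and the grip force at its end, in the units of the state.
- manip.get_state(): the state, without advancing time (a new reading comes with each control period).
- manip.read_camera(name): name is "side" or "top"; returns a dict with "img" (420x560x3 uint8, red, green, blue), "depth" (420x560 float32, m along the optical axis (not along the pixel's ray), 0 where there is no reading), "camera_matrix" (3x3 intrinsics, pixels), "T" (4x4, takes a point from camera to world coordinates). Camera axes: x right, y down, z forward; pixel columns grow to the right and rows downward; lengths in m; the calibration is good to about 2 mm. A picture is of the moment at which its call begins.
- manip.close_job(): hands the job in; it is judged then, once.
Trained networks look in the newest picture that a camera, given by its name, has taken for a name from the list of things; names that differ only in an ending like _2 or _b are one class to them, and where a whole thing is asked for, a point or a joint stands for the part that bears it (a point fixed in the world has none). Each returns a list of dicts, best first, with "p" (0 to 1); they miss things now and then, are a little off and sometimes report something else, mostly with a low value. They report only what shows in the picture. A call takes as long as a camera call. They do not tell look-alikes from the thing itself.
- manip.outline_of(thing, camera): "region" (420x560 bool, what is visible of it).
- manip.tip_of(thing, camera): "position" ([x, y, z] in m, in world coordinates, good to about 4 mm: a listed point, or the origin of a listed thing).
The state is a dict: "time": time; "joints": joint angles; "joint_velocities": joint speeds; "effort": joint torques, N m; "tool_pos": TCP position; "orientation": TCP orientation; "ft_force": force on the tool from outside, world axes, zero at the start; "moment": the same for the moment, N m; "opening": finger opening in m; "finger_force": force on a finger pad.
Only numpy, scipy, OpenCV 4.12 (cv2) and the standard library are available. Lean on these libraries where they do the work, as an engineer would, in place of code of your own. Each camera call takes 0.05 s, during which the arm holds its last target. There are 200 camera calls.

## Working session

There is one attempt and no reset: what is moved stays moved. The work goes in short steps, Python scripts to look and compute and a tool call to move; the robot and the scene stay as the last step left them, time stands still between calls to the robot, and variables do not carry over. Pictures are saved under pics/ and viewed, at most 14 in all, crops included, and the job is handed in when it is done.

Besides the shell and the picture viewer there is one more tool, called after "Request:" by a JSON object that holds its "op" and its "data", one argument or row to a line. move_arm: Moves the arm, as the interface text tells. Shifts and turns lie within -1 to 1; 1 stands for 40 cm of shift or 360 degrees of turn. Its arguments: {"type":"object","properties":{"slide":{"type":"array"},"rot":{"type":"array"},"grip":{"type":"number"}},"required":["slide","rot"]}

```bash
mkdir -p pics; ls; cat > h.py <<'E'
import numpy as np, cv2
from cell import manip
def snap(cam,fn=None):
    r=manip.read_camera(cam)
    if fn: cv2.imwrite('pics/'+fn,r['img'][:,:,::-1])
    return r
def pts(r):
    d=r['depth'];K=r['camera_matrix'];v,u=np.indices(d.shape)
    P=np.stack([(u-K[0,2])/K[0,0]*d,(v-K[1,2])/K[1,1]*d,d],-1)
    return P@r['T'][:3,:3].T+r['T'][:3,3]
def pix(r,p):
    q=np.linalg.inv(r['T'])@np.append(p,1);q=r['camera_matrix']@q[:3];return (q[:2]/q[2]).round(0)
E
python3 - <<'E'
from h import *
for c in ('top','side'):
    r=snap(c,c+'0.png')
    print(c,r['T'].round(3).tolist(),r['camera_matrix'].round(1).tolist())
    for t in ['panel','dimmer_box','dimmer_grip','mat','scraper','sample0','chip0','mouse','pen_pot','mug']:
        print(t,[(round(d['p'],2),np.round(d['position'],3).tolist(),pix(r,d['position']).tolist()) for d in manip.tip_of(t,c)])
print(manip.get_state())
E
```

```text
pics
top [[0.02, -0.991, 0.131, 0.332], [-1.0, -0.019, 0.005, -0.059], [-0.003, -0.131, -0.991, 1.728], [0.0, 0.0, 0.0, 1.0]] [[544.3, 0.0, 271.2], [0.0, 544.3, 205.9], [0.0, 0.0, 1.0]]
panel [(0.63, [0.569, 0.042, 0.001], [243.0, 203.0]), (0.25, [0.605, -0.302, -0.001], [350.0, 194.0])]
dimmer_box [(0.88, [0.38, -0.463, -0.001], [401.0, 265.0]), (0.82, [0.34, -0.195, -0.001], [316.0, 276.0]), (0.73, [0.602, -0.299, -0.004], [349.0, 195.0]), (0.73, [0.791, -0.244, 0.002], [332.0, 137.0])]
dimmer_grip [(0.73, [0.609, -0.302, 0.064], [353.0, 189.0]), (0.54, [0.796, -0.244, 0.065], [335.0, 130.0]), (0.52, [0.38, -0.463, 0.066], [406.0, 265.0]), (0.44, [0.342, -0.193, 0.063], [317.0, 276.0])]
mat [(0.66, [0.454, -0.322, 0.001], [356.0, 241.0])]
scraper [(0.77, [0.453, -0.33, 0.004], [359.0, 241.0]), (0.74, [0.548, -0.466, 0.001], [401.0, 212.0]), (0.25, [0.504, 0.402, 0.007], [129.0, 221.0])]
sample0 [(0.64, [0.576, 0.269, 0.014], [171.0, 198.0]), (0.56, [0.505, 0.403, 0.01], [128.0, 220.0])]
chip0 [(0.61, [0.574, 0.098, 0.033], [224.0, 199.0]), (0.55, [0.504, 0.011, 0.03], [251.0, 222.0
[... 1691 characters left out ...]
[376.0, 348.0])]
{'time': 1.1, 'joints': array([ 7.00320495e+01,  1.76533808e+01,  9.36100534e+01,  4.91762297e-04,
        6.87386460e+01, -3.99244747e+00]), 'joint_velocities': array([-0.09586792,  0.04263836, -0.03489267,  0.01549756,  0.03110127,
       -0.00732792]), 'effort': array([ 4.47745251e-04, -4.15301299e+01, -2.77086979e+01, -2.21688351e-04,
        1.06033127e-03, -1.24118026e-05]), 'tool_pos': array([0.17202804, 0.60085617, 0.21306428]), 'orientation': array([-1.79997957e+02, -6.02009195e-04,  1.64024319e+02]), 'ft_force': array([-0.48831162, -0.54621558,  0.9514925 ]), 'moment': array([0.0092265 , 0.01734333, 0.0304153 ]), 'finger_force': 0.0, 'opening': 0.08545351409714504}
```

```bash
python3 -c "
import cv2
a=cv2.imread('pics/top0.png');cv2.imwrite('pics/t0.png',cv2.resize(a[90:330,90:430],None,fx=2.3,fy=2.3,interpolation=cv2.INTER_CUBIC))
b=cv2.imread('pics/side0.png');cv2.imwrite('pics/s0.png',cv2.resize(b[130:420,130:430],None,fx=2.05,fy=2.05,interpolation=cv2.INTER_CUBIC))"
```

```text
(no output)
```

View pics/t0.png

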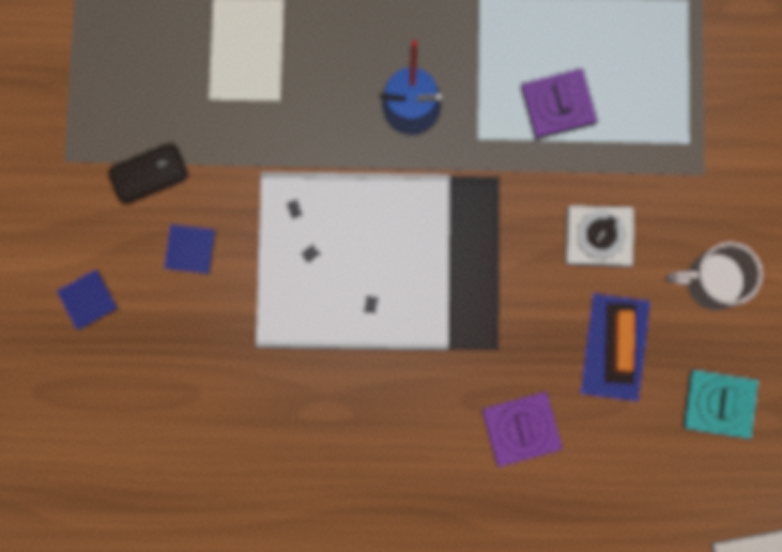

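View pics/s0.png

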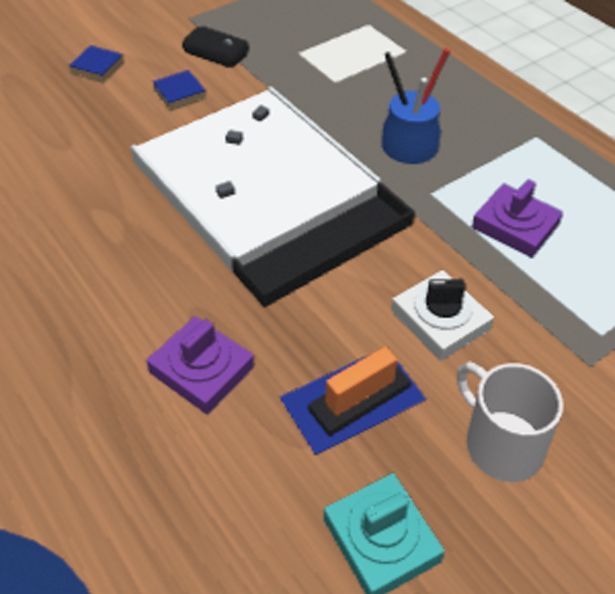

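The top view shows the panel with 3 chips at full-image pixels (218,180), (224,199) and (251,222). There are 2 blue samples at (171,198) and (128,220), and the scraper is on its mat at (359,241). There are four dimmer candidates: white (350,193), purple (316,276), purple (332,137) and turquoise (401,265). The white box with the black knob fits the description. Next I'll measure precise poses.

```bash
cat >> h.py <<'E'
def rect(P,m):
    q=(P[m][:,:2]*1000).astype(np.float32)
    (c,s,a)=cv2.minAreaRect(q); return len(q),np.round(c,1).tolist(),np.round(s,1).tolist(),round(a,1),'med',np.median(P[m],0).round(4).tolist()
def masks(r):
    hsv=cv2.cvtColor(r['img'],cv2.COLOR_RGB2HSV).astype(int);return hsv[...,0],hsv[...,1],hsv[...,2]
def near(P,x,y,d): return (abs(P[...,0]-x)<d)&(abs(P[...,1]-y)<d)
E
python3 - <<'E'
from h import *
for c in ('top','side'):
    r=snap(c);P=pts(r);H,S,V=masks(r);z=P[...,2]
    print(c)
    print('desk z',np.median(z[near(P,.4,.15,.04)]))
    print('orange',rect(P,(H<20)&(S>150)&near(P,.455,-.33,.06)&(z>.05)))
    print('foot',rect(P,(V<70)&near(P,.455,-.33,.08)&(z>.008)&(z<.025)))
    for x,y in((.578,.268),(.505,.404)): print('sample',rect(P,(H>100)&(H<130)&(S>100)&near(P,x,y,.05)&(z>.012)))
    print('mat',rect(P,(H>100)&(H<130)&(S>100)&near(P,.455,-.32,.1)&(z<.02)))
    print('glass',rect(P,(S<40)&(V>130)&near(P,.57,.04,.16)&(z>.015)&(z<.035)))
    print('tray',rect(P,(V<80)&near(P,.57,-.14,.13)&(abs(P[...,1]+.13)<.05)&(z<.04)))
    print('knob',rect(P,(V<90)&near(P,.61,-.302,.04)&(z>.06)))
    print('box',rect(P,(S<60)&(V>100)&near(P,.605,-.302,.07)&(z>.017)&(z<.035)))
    for x,y in((.574,.098),(.504,.009),(.636,.123)): print('chip',rect(P,(V<110)&near(P,x,y,.025)&(z>.026)))
E
```

```text
top
desk z 0.0020345168596447305
orange (184, [460.6, -329.9], [21.4, 77.6], 88.5, 'med', [0.4607, -0.3298, 0.0595])
foot (151, [460.0, -328.0], [36.4, 106.8], 87.9, 'med', [0.4523, -0.3177, 0.0161])
sample (317, [578.0, 265.5], [59.4, 58.1], 87.1, 'med', [0.5773, 0.2657, 0.0201])
sample (324, [504.7, 402.5], [58.8, 59.7], 30.7, 'med', [0.5042, 0.403, 0.0192])
mat (573, [455.1, -324.7], [77.5, 136.5], 83.6, 'med', [0.4466, -0.3075, 0.0048])
glass (5916, [566.5, 38.0], [241.8, 259.7], 0.1, 'med', [0.5637, 0.038, 0.0259])
tray (1508, [567.1, -128.6], [239.2, 63.8], 0.8, 'med', [0.5677, -0.1284, 0.0052])
knob (47, [605.9, -300.2], [13.6, 39.8], 53.9, 'med', [0.6059, -0.3009, 0.0693])
box (490, [608.1, -302.0], [90.6, 81.7], 89.6, 'med', [0.6032, -0.2946, 0.0278])
chip (19, [572.2, 97.3], [11.1, 14.5], 32.0, 'med', [0.5712, 0.0976, 0.0372])
chip (16, [503.8, 13.4], [9.5, 13.3], 89.7, 'med', [0.5035, 0.0119, 0.0369])
chip (20, [633.0, 120.8], [16.3, 9.9], 28.2, 'med', [0.633, 0.1211, 0.0374])
side
desk z 0.0002520193589097275
orange (353, [461.1, -331.7], [22.8, 79.1], 89.2, 'med', [0.460
[... 207 characters left out ...]
400.8], [63.4, 61.6], 33.1, 'med', [0.504, 0.399, 0.0189])
mat (837, [456.5, -326.1], [80.9, 139.3], 82.8, 'med', [0.4248, -0.3483, 0.0031])
glass (5248, [567.3, 36.8], [244.2, 263.6], 0.1, 'med', [0.5599, 0.0204, 0.0245])
tray (1921, [567.9, -127.6], [241.5, 75.4], 0.2, 'med', [0.5628, -0.1297, 0.0045])
knob (89, [606.5, -301.9], [14.3, 39.3], 55.9, 'med', [0.6083, -0.3052, 0.0671])
box (756, [607.2, -301.9], [91.8, 80.8], 90.0, 'med', [0.5921, -0.3207, 0.0259])
chip (35, [570.9, 94.3], [13.3, 22.0], 45.9, 'med', [0.5703, 0.0925, 0.0346])
chip (41, [504.2, 9.8], [16.1, 19.1], 85.4, 'med', [0.5037, 0.0073, 0.034])
chip (31, [632.7, 118.1], [18.7, 14.8], 11.3, 'med', [0.6303, 0.1156, 0.0344])
```

Poses are consistent between the two cameras. The scraper is at (.461,-.331), the panel at (.567,.037) with yaw 0, and there are 3 chips and 2 samples. Next I'll confirm the dimmer in a crop and write the move helper.

```bash
cat >> h.py <<'E'
from scipy.spatial.transform import Rotation as Ro
def pose(): s=manip.get_state(); return np.array(s['tool_pos']),Ro.from_euler('xyz',s['orientation'],degrees=True)
def go(p,rpy,start=None):
    """slide & rot units from start (p,rpy) or the present pose; returns the pose for chaining"""
    p0,R0=pose() if start is None else (np.array(start[0]),Ro.from_euler('xyz',start[1],degrees=True))
    R=Ro.from_euler('xyz',rpy,degrees=True)
    s=R0.inv().apply(np.array(p)-p0)/.4; w=(R0.inv()*R).as_rotvec()/(2*np.pi)
    print('slide',s.round(4).tolist(),'rot',w.round(4).tolist(),'rows>=%.1f'%max(np.linalg.norm(s)*8,np.degrees(np.linalg.norm(w)*2*np.pi)/8.59)); return p,rpy
E
python3 - <<'E'
from h import *
a=go([.42,.25,.213],[180,0,80]); b=go([.461,-.331,.16],[180,0,-1.5],a)
b=cv2.imread('pics/side0.png');cv2.imwrite('pics/s1.png',cv2.resize(b[240:320,300:400],None,fx=5,fy=5,interpolation=cv2.INTER_CUBIC))
E
```

```text
slide [-0.8374, -0.6726, 0.0001] rot [-0.0, 0.0, 0.2334] rows>=9.8
slide [-1.4126, 0.3532, 0.1325] rot [0.0, -0.0, 0.2264] rows>=11.7
```

View pics/s1.png

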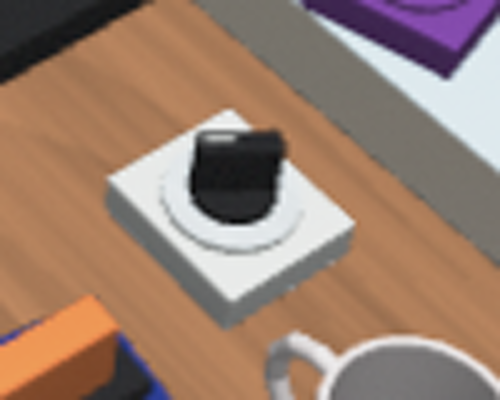

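The crop, centred at about (348,270), shows a white box with a black bar knob, so this is the real dimmer. Now I'll move toward the scraper.

Request:
{"op": "move_arm", "data": {
  "slide": [
    [-0.84, -0.67, 0],
    [-0.84, -0.67, 0],
    [-0.84, -0.67, 0],
    [-0.84, -0.67, 0],
    [-0.84, -0.67, 0],
    [-0.84, -0.67, 0],
    [-0.84, -0.67, 0],
    [-0.84, -0.67, 0],
    [-0.84, -0.67, 0],
    [-0.84, -0.67, 0],
    [-0.84, -0.67, 0],
    [-0.84, -0.67, 0]
  ],
  "rot": [
    [0, 0, 0.233],
    [0, 0, 0.233],
    [0, 0, 0.233],
    [0, 0, 0.233],
    [0, 0, 0.233],
    [0, 0, 0.233],
    [0, 0, 0.233],
    [0, 0, 0.233],
    [0, 0, 0.233],
    [0, 0, 0.233],
    [0, 0, 0.233],
    [0, 0, 0.233]
  ]
}}

```text
time: 2.4
tool_pos: [0.4212, 0.2509, 0.2131]
orientation: [-180.0, -0.0, 80.3]
ft_force: [-0.5, -0.3, -0.6]
opening: 0.0853
finger_force: 0.0
```

```bash
python3 - <<'E'
from h import *
print(pose()[0],manip.get_state()['joints'].round(1))
a=go([.46,-.05,.18],[180,0,20]);go([.461,-.331,.15],[180,0,-1.5],a)
E
```

```text
[0.42121665 0.25085073 0.21314017] [ 25.7   2.6 111.3   0.   66.   35.4]
slide [-0.725, 0.2225, 0.0827] rot [-0.0, -0.0, 0.1675] rows>=7.0
slide [-0.2379, 0.661, 0.075] rot [-0.0, -0.0, 0.0597] rows>=5.7
```

Request:
{"op": "move_arm", "data": {
  "slide": [
    [-0.725, 0.2225, 0.083],
    [-0.725, 0.2225, 0.083],
    [-0.725, 0.2225, 0.083],
    [-0.725, 0.2225, 0.083],
    [-0.725, 0.2225, 0.083],
    [-0.725, 0.2225, 0.083],
    [-0.725, 0.2225, 0.083],
    [-0.725, 0.2225, 0.083]
  ],
  "rot": [
    [0, 0, 0.167],
    [0, 0, 0.167],
    [0, 0, 0.167],
    [0, 0, 0.167],
    [0, 0, 0.167],
    [0, 0, 0.167],
    [0, 0, 0.167],
    [0, 0, 0.167]
  ]
}}

```text
time: 3.2
tool_pos: [0.4594, -0.051, 0.1797]
orientation: [-180.0, 0.0, 20.0]
ft_force: [0.3, -0.1, -0.0]
opening: 0.0855
finger_force: 0.0
```

Request:
{"op": "move_arm", "data": {
  "slide": [
    [-0.238, 0.661, 0.075],
    [-0.238, 0.661, 0.075],
    [-0.238, 0.661, 0.075],
    [-0.238, 0.661, 0.075],
    [-0.238, 0.661, 0.075],
    [-0.238, 0.661, 0.075],
    [-0.238, 0.661, 0.075],
    [-0.238, 0.661, 0.075],
    [-0.238, 0.661, 0.075]
  ],
  "rot": [
    [0, 0, 0.06],
    [0, 0, 0.06],
    [0, 0, 0.06],
    [0, 0, 0.06],
    [0, 0, 0.06],
    [0, 0, 0.06],
    [0, 0, 0.06],
    [0, 0, 0.06],
    [0, 0, 0.06]
  ]
}}

```text
time: 4.1
tool_pos: [0.4609, -0.3289, 0.1497]
orientation: [-179.9, 0.0, -1.3]
ft_force: [-0.1, 0.0, 0.4]
opening: 0.0854
finger_force: 0.0
```

```bash
python3 - <<'E'
from h import *
print(pose()[0])
for c in ('side','top'):
    r=snap(c);P=pts(r);H,S,V=masks(r);z=P[...,2]
    print('orange',rect(P,(H<20)&(S>150)&near(P,.455,-.33,.07)&(z>.045)&(z<.065)))
a=go([.461,-.331,.030],[180,0,-1.5])
E
```

```text
[ 0.46088387 -0.32888355  0.14971649]
orange (389, [460.8, -332.4], [22.1, 79.1], 90.0, 'med', [0.4583, -0.3349, 0.0574])
orange (67, [443.4, -329.0], [20.8, 33.5], 82.5, 'med', [0.444, -0.3306, 0.0578])
slide [0.0004, 0.0048, 0.3] rot [-0.0001, 0.0, 0.0004] rows>=2.4
```

Request:
{"op": "move_arm", "data": {
  "slide": [
    [0, 0.006, 0.07],
    [0, 0.006, 0.14],
    [0, 0.006, 0.2],
    [0, 0.006, 0.25],
    [0, 0.006, 0.28],
    [0, 0.006, 0.3],
    [0, 0.006, 0.3],
    [0, 0.006, 0.3]
  ],
  "rot": [
    [0, 0, 0],
    [0, 0, 0],
    [0, 0, 0],
    [0, 0, 0],
    [0, 0, 0],
    [0, 0, 0],
    [0, 0, 0],
    [0, 0, 0]
  ]
}}

```text
time: 5.0
tool_pos: [0.4611, -0.3339, 0.0307]
orientation: [179.9, -0.1, -1.5]
ft_force: [-0.5, 0.1, 0.2]
opening: 0.0853
finger_force: 0.0
```

Request:
{"op": "move_arm", "data": {
  "slide": [
    [0, 0, 0],
    [0, 0, 0],
    [0, 0, 0],
    [0, 0, 0],
    [0, 0, 0],
    [0, 0, 0],
    [0, 0, 0],
    [0, 0, 0],
    [0, 0, 0],
    [0, 0, 0]
  ],
  "rot": [
    [0, 0, 0],
    [0, 0, 0],
    [0, 0, 0],
    [0, 0, 0],
    [0, 0, 0],
    [0, 0, 0],
    [0, 0, 0],
    [0, 0, 0],
    [0, 0, 0],
    [0, 0, 0]
  ],
  "grip": 10
}}

```text
time: 6.0
tool_pos: [0.4605, -0.3334, 0.0303]
orientation: [-180.0, 0.0, -1.6]
ft_force: [-0.8, 2.2, 4.7]
opening: 0.0198
finger_force: 59.0
```

```bash
python3 - <<'E'
from h import *
p,R=pose();print(p,R.as_euler('xyz',degrees=True))
a=go([.461,-.333,.14],[180,0,-1.5]);b=go([.54,-.06,.14],[180,0,0],a);b=go([.605,.165,.12],[180,0,0],b);go([.605,.165,.053],[180,0,0],b)
E
```

```text
[ 0.46047865 -0.33342251  0.03032384] [-1.79977332e+02  2.75270290e-03 -1.57876949e+00]
slide [0.0013, -0.0012, -0.2742] rot [-0.0001, 0.0, -0.0002] rows>=2.2
slide [0.1796, -0.6874, -0.0] rot [0.0, 0.0, -0.0042] rows>=5.7
slide [0.1625, -0.5625, 0.05] rot [0.0, 0.0, 0.0] rows>=4.7
slide [0.0, -0.0, 0.1675] rot [0.0, 0.0, 0.0] rows>=1.3
```

Request:
{"op": "move_arm", "data": {
  "slide": [
    [0, 0, -0.05],
    [0, 0, -0.1],
    [0, 0, -0.15],
    [0, 0, -0.2],
    [0, 0, -0.275],
    [0, 0, -0.275],
    [0, 0, -0.275]
  ],
  "rot": [
    [0, 0, 0],
    [0, 0, 0],
    [0, 0, 0],
    [0, 0, 0],
    [0, 0, 0],
    [0, 0, 0],
    [0, 0, 0]
  ]
}}

```text
time: 6.7
tool_pos: [0.4604, -0.3339, 0.1397]
orientation: [179.9, -0.0, -1.6]
ft_force: [0.1, 0.3, -2.3]
opening: 0.0204
finger_force: 58.9
```

Request:
{"op": "move_arm", "data": {
  "slide": [
    [0.02, -0.08, 0],
    [0.04, -0.17, 0],
    [0.07, -0.25, 0],
    [0.09, -0.34, 0],
    [0.11, -0.42, 0],
    [0.13, -0.51, 0],
    [0.155, -0.6, 0],
    [0.18, -0.687, 0],
    [0.18, -0.687, 0],
    [0.18, -0.687, 0]
  ],
  "rot": [
    [0, 0, -0.004],
    [0, 0, -0.004],
    [0, 0, -0.004],
    [0, 0, -0.004],
    [0, 0, -0.004],
    [0, 0, -0.004],
    [0, 0, -0.004],
    [0, 0, -0.004],
    [0, 0, -0.004],
    [0, 0, -0.004]
  ]
}}

```text
time: 7.7
tool_pos: [0.5384, -0.0601, 0.1377]
orientation: [-180.0, 0.2, 0.0]
ft_force: [0.7, 0.1, -2.5]
opening: 0.0204
finger_force: 59.1
```

Request:
{"op": "move_arm", "data": {
  "slide": [
    [0.02, -0.08, 0.01],
    [0.05, -0.16, 0.01],
    [0.07, -0.25, 0.02],
    [0.1, -0.34, 0.03],
    [0.12, -0.42, 0.04],
    [0.14, -0.5, 0.05],
    [0.162, -0.5625, 0.05],
    [0.162, -0.5625, 0.05],
    [0.162, -0.5625, 0.05]
  ],
  "rot": [
    [0, 0, 0],
    [0, 0, 0],
    [0, 0, 0],
    [0, 0, 0],
    [0, 0, 0],
    [0, 0, 0],
    [0, 0, 0],
    [0, 0, 0],
    [0, 0, 0]
  ]
}}

```text
time: 8.6
tool_pos: [0.6046, 0.1626, 0.1185]
orientation: [179.9, 0.1, -0.1]
ft_force: [0.4, -1.3, -1.5]
opening: 0.0203
finger_force: 59.3
```

```bash
python3 - <<'E'
from h import *
p,R=pose();print(p,R.as_euler('xyz',degrees=True))
r=snap('side','s2.png');cv2.imwrite('pics/s2.png',cv2.resize(r['img'][60:290,130:360,::-1],None,fx=2.5,fy=2.5))
P=pts(r);H,S,V=masks(r);z=P[...,2];
m=(H<20)&(S>150)&near(P,.605,.165,.1)&(z>.09)
print('orange',rect(P,m),P[m].min(0),P[m].max(0))
go([.605,.165,.053],[180,0,0])
E
```

```text
[0.6045698  0.16261771 0.11849794] [ 1.79916038e+02  1.31963102e-01 -1.37029245e-01]
orange (336, [602.0, 149.9], [51.7, 79.6], 80.8, 'med', [0.5923, 0.1534, 0.1303]) [0.56390455 0.12317324 0.10524388] [0.64303728 0.17639995 0.18410502]
slide [0.0018, -0.0073, 0.1641] rot [0.0002, 0.0004, -0.0005] rows>=1.3
```

View pics/s2.png

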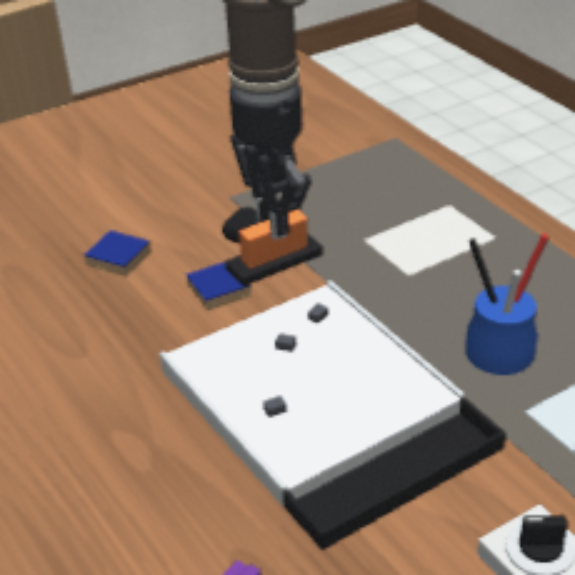

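The scraper sits level in the grip above the +y end of the glass, with the chips ahead of it. I'll lower it and sweep.

Request:
{"op": "move_arm", "data": {
  "slide": [
    [0.001, -0.007, 0.05],
    [0.001, -0.007, 0.1],
    [0.001, -0.007, 0.14],
    [0.001, -0.007, 0.165],
    [0.001, -0.007, 0.165],
    [0.001, -0.007, 0.165]
  ],
  "rot": [
    [0, 0, 0],
    [0, 0, 0],
    [0, 0, 0],
    [0, 0, 0],
    [0, 0, 0],
    [0, 0, 0]
  ]
}}

```text
time: 9.25
tool_pos: [0.606, 0.1663, 0.0541]
orientation: [180.0, -0.0, -0.2]
ft_force: [-0.4, -0.8, -0.7]
opening: 0.0203
finger_force: 59.3
```

Request:
{"op": "move_arm", "data": {
  "slide": [
    [0, 0.03, 0.002],
    [0, 0.06, 0.002],
    [0, 0.09, 0.002],
    [0, 0.12, 0.002],
    [0, 0.15, 0.002],
    [0, 0.18, 0.002],
    [0, 0.21, 0.002],
    [0, 0.24, 0.002],
    [0, 0.27, 0.002],
    [0, 0.3, 0.002],
    [0, 0.33, 0.002],
    [0, 0.36, 0.002]
  ],
  "rot": [
    [0, 0, 0],
    [0, 0, 0],
    [0, 0, 0],
    [0, 0, 0],
    [0, 0, 0],
    [0, 0, 0],
    [0, 0, 0],
    [0, 0, 0],
    [0, 0, 0],
    [0, 0, 0],
    [0, 0, 0],
    [0, 0, 0]
  ]
}}

```text
time: 10.45
tool_pos: [0.6053, 0.0218, 0.053]
orientation: [180.0, 0.0, -0.1]
ft_force: [0.6, -0.7, -1.5]
opening: 0.0206
finger_force: 59.3
```

Request:
{"op": "move_arm", "data": {
  "slide": [
    [0, 0.03, 0],
    [0, 0.06, 0],
    [0, 0.09, 0],
    [0, 0.12, 0],
    [0, 0.15, 0],
    [0, 0.18, 0],
    [0, 0.21, 0],
    [0, 0.24, 0],
    [0, 0.27, 0],
    [0, 0.3, 0],
    [0, 0.315, 0],
    [0, 0.315, 0]
  ],
  "rot": [
    [0, 0, 0],
    [0, 0, 0],
    [0, 0, 0],
    [0, 0, 0],
    [0, 0, 0],
    [0, 0, 0],
    [0, 0, 0],
    [0, 0, 0],
    [0, 0, 0],
    [0, 0, 0],
    [0, 0, 0],
    [0, 0, 0]
  ]
}}

```text
time: 11.65
tool_pos: [0.6051, -0.1043, 0.0531]
orientation: [180.0, -0.0, -0.2]
ft_force: [-0.3, -0.5, -1.4]
opening: 0.0199
finger_force: 59.3
```

```bash
python3 - <<'E'
from h import *
p,R=pose();print(p,R.as_euler('xyz',degrees=True))
r=snap('side','s3.png');cv2.imwrite('pics/s3.png',cv2.resize(r['img'][120:320,160:380,::-1],None,fx=2.5,fy=2.5))
for c in ('side','top'):
  if c=='top': snap(c)
  print([(round(d['p'],2),np.round(d['position'],3).tolist()) for d in manip.tip_of('chip0',c)])
E
```

```text
[ 0.60506197 -0.10430846  0.05309377] [ 1.79993575e+02 -9.08599214e-03 -2.08684643e-01]
[(0.52, [0.632, -0.108, 0.014]), (0.4, [0.505, 0.009, 0.025]), (0.4, [0.574, -0.13, 0.008])]
[(0.62, [0.506, 0.014, 0.03])]
```

View pics/s3.png

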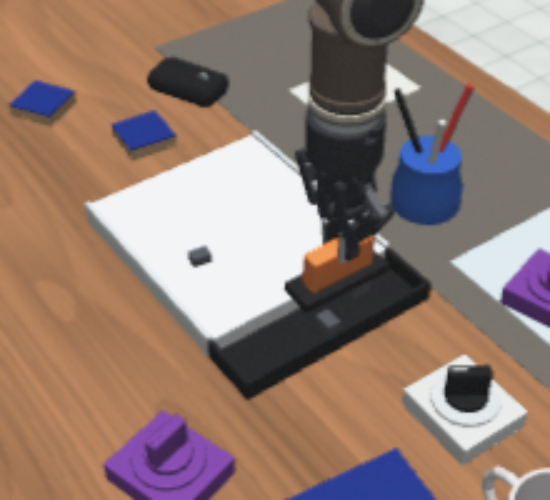

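Request:
{"op": "move_arm", "data": {
  "slide": [
    [0, 0, -0.08],
    [0, 0, -0.15],
    [-0.05, -0.08, -0.15],
    [-0.1, -0.17, -0.15],
    [-0.14, -0.26, -0.15],
    [-0.2, -0.35, -0.15],
    [-0.237, -0.423, -0.15],
    [-0.237, -0.423, -0.14],
    [-0.237, -0.423, -0.08],
    [-0.237, -0.423, -0.03],
    [-0.237, -0.423, 0],
    [-0.237, -0.423, 0]
  ],
  "rot": [
    [0, 0, 0],
    [0, 0, 0],
    [0, 0, 0],
    [0, 0, 0],
    [0, 0, 0],
    [0, 0, 0],
    [0, 0, 0],
    [0, 0, 0],
    [0, 0, 0],
    [0, 0, 0],
    [0, 0, 0],
    [0, 0, 0]
  ]
}}

```text
time: 13.05
tool_pos: [0.5101, 0.0663, 0.0519]
orientation: [-180.0, 0.1, -0.1]
ft_force: [-1.1, -0.6, -1.0]
opening: 0.0207
finger_force: 60.0
```

Request:
{"op": "move_arm", "data": {
  "slide": [
    [0, 0.03, 0],
    [0, 0.06, 0],
    [0, 0.09, 0],
    [0, 0.12, 0],
    [0, 0.15, 0],
    [0, 0.18, 0],
    [0, 0.21, 0],
    [0, 0.24, 0],
    [0, 0.27, 0],
    [0, 0.3, 0],
    [0, 0.33, 0],
    [0, 0.36, 0]
  ],
  "rot": [
    [0, 0, 0],
    [0, 0, 0],
    [0, 0, 0],
    [0, 0, 0],
    [0, 0, 0],
    [0, 0, 0],
    [0, 0, 0],
    [0, 0, 0],
    [0, 0, 0],
    [0, 0, 0],
    [0, 0, 0],
    [0, 0, 0]
  ]
}}

```text
time: 14.25
tool_pos: [0.5103, -0.0788, 0.0531]
orientation: [180.0, -0.0, -0.1]
ft_force: [0.3, -0.7, -1.3]
opening: 0.0201
finger_force: 60.0
```

Request:
{"op": "move_arm", "data": {
  "slide": [
    [0, 0.03, 0],
    [0, 0.06, 0],
    [0, 0.06, 0],
    [0, 0.06, 0],
    [0, 0.06, -0.07],
    [0, 0.06, -0.15],
    [0, 0.06, -0.2],
    [0, 0.06, -0.2]
  ],
  "rot": [
    [0, 0, 0],
    [0, 0, 0],
    [0, 0, 0],
    [0, 0, 0],
    [0, 0, 0],
    [0, 0, 0],
    [0, 0, 0],
    [0, 0, 0]
  ]
}}

```text
time: 15.05
tool_pos: [0.5132, -0.1021, 0.1365]
orientation: [179.9, -0.4, -0.1]
ft_force: [0.4, -0.3, -1.4]
opening: 0.0199
finger_force: 60.1
```

```bash
python3 - <<'E'
from h import *
p,R=pose();print(p,R.as_euler('xyz',degrees=True))
for c in ('side','top'):
  r=snap(c)
  if c=='side': cv2.imwrite('pics/s4.png',cv2.resize(r['img'][120:340,160:380,::-1],None,fx=2.5,fy=2.5))
  print([(round(d['p'],2),np.round(d['position'],3).tolist()) for d in manip.tip_of('chip0',c)])
  P=pts(r);H,S,V=masks(r);z=P[...,2];print('mat',rect(P,(H>100)&(H<130)&(S>100)&near(P,.455,-.32,.1)&(z<.02)))
a=go([.457,-.326,.14],[180,0,-6]);go([.457,-.326,.031],[180,0,-6],a)
E
```

```text
[ 0.51322654 -0.10205541  0.13647363] [ 1.79896133e+02 -4.18583474e-01 -8.98080841e-02]
[(0.53, [0.635, -0.106, 0.014]), (0.46, [0.574, -0.136, 0.007]), (0.43, [0.503, -0.117, 0.009])]
mat (1887, [456.5, -325.9], [80.7, 139.8], 83.3, 'med', [0.453, -0.3271, 0.0031])
[]
mat (1032, [455.2, -324.2], [78.4, 136.3], 82.8, 'med', [0.4541, -0.3238, 0.0047])
slide [-0.1283, 0.5625, -0.0217] rot [-0.0001, 0.0005, 0.0164] rows>=4.6
slide [0.0, -0.0, 0.2725] rot [0.0, 0.0, 0.0] rows>=2.2
```

View pics/s4.png

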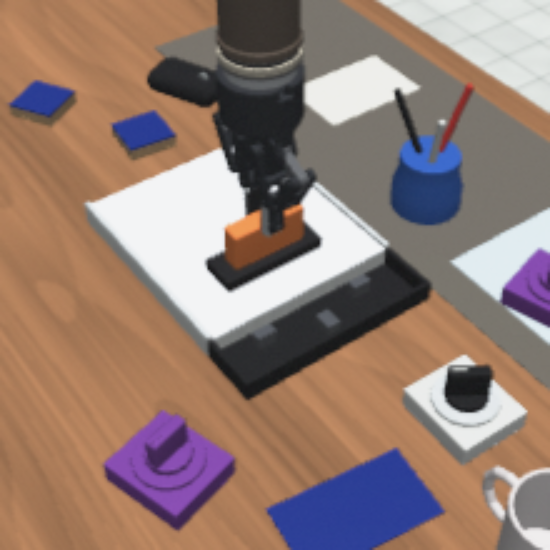

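All three chips are in the black tray and the glass is clear. I'll return the scraper to its mat.

Request:
{"op": "move_arm", "data": {
  "slide": [
    [-0.02, 0.09, -0.02],
    [-0.04, 0.19, -0.02],
    [-0.06, 0.28, -0.02],
    [-0.08, 0.37, -0.02],
    [-0.11, 0.47, -0.02],
    [-0.128, 0.56, -0.02],
    [-0.128, 0.56, -0.02],
    [-0.128, 0.56, -0.02],
    [-0.128, 0.56, -0.02]
  ],
  "rot": [
    [0, 0, 0.016],
    [0, 0, 0.016],
    [0, 0, 0.016],
    [0, 0, 0.016],
    [0, 0, 0.016],
    [0, 0, 0.016],
    [0, 0, 0.016],
    [0, 0, 0.016],
    [0, 0, 0.016]
  ]
}}

```text
time: 16.15
tool_pos: [0.4577, -0.3242, 0.1395]
orientation: [-179.9, 0.1, -5.9]
ft_force: [0.2, 0.6, -1.2]
opening: 0.0199
finger_force: 60.1
```

```bash
python3 - <<'E'
from h import *
p,R=pose();print(p,R.as_euler('xyz',degrees=True))
go([.457,-.326,.0308],[180,0,-6])
E
```

```text
[ 0.45769848 -0.32418163  0.13950705] [-1.79867032e+02  1.49219995e-01 -5.87570387e+00]
slide [-0.0006, 0.0053, 0.2718] rot [-0.0004, 0.0004, 0.0003] rows>=2.2
```

Request:
{"op": "move_arm", "data": {
  "slide": [
    [0, 0.003, 0.06],
    [0, 0.003, 0.12],
    [0, 0.003, 0.18],
    [0, 0.003, 0.22],
    [0, 0.003, 0.245],
    [0, 0.003, 0.26],
    [0, 0.003, 0.266],
    [0, 0.003, 0.27],
    [0, 0.003, 0.272],
    [0, 0.003, 0.272]
  ],
  "rot": [
    [0, 0, 0],
    [0, 0, 0],
    [0, 0, 0],
    [0, 0, 0],
    [0, 0, 0],
    [0, 0, 0],
    [0, 0, 0],
    [0, 0, 0],
    [0, 0, 0],
    [0, 0, 0]
  ]
}}

```text
time: 17.15
tool_pos: [0.4588, -0.3273, 0.0329]
orientation: [180.0, -0.1, -5.9]
ft_force: [0.6, 0.3, -1.4]
opening: 0.0203
finger_force: 60.0
```

Request:
{"op": "move_arm", "data": {
  "slide": [
    [0, 0, 0.002],
    [0, 0, 0.004],
    [0, 0, 0.006],
    [0, 0, 0.006]
  ],
  "rot": [
    [0, 0, 0],
    [0, 0, 0],
    [0, 0, 0],
    [0, 0, 0]
  ]
}}

```text
time: 17.55
tool_pos: [0.4583, -0.3269, 0.0298]
orientation: [-180.0, 0.0, -5.9]
ft_force: [-0.4, 0.1, -1.2]
opening: 0.0203
finger_force: 60.1
```

Request:
{"op": "move_arm", "data": {
  "slide": [
    [0, 0, 0.002],
    [0, 0, 0.003],
    [0, 0, 0.003]
  ],
  "rot": [
    [0, 0, 0],
    [0, 0, 0],
    [0, 0, 0]
  ]
}}

```text
time: 17.85
tool_pos: [0.4584, -0.3269, 0.0297]
orientation: [-180.0, 0.0, -5.9]
ft_force: [-2.3, 1.3, 5.8]
opening: 0.0204
finger_force: 60.9
```

Contact with the mat. I'll release, rise and check.

Request:
{"op": "move_arm", "data": {
  "slide": [
    [0, 0, 0],
    [0, 0, 0],
    [0, 0, 0],
    [0, 0, 0],
    [0, 0, 0],
    [0, 0, -0.08],
    [0, 0, -0.16],
    [0, 0, -0.25],
    [0, 0, -0.35],
    [0, 0, -0.45],
    [0, 0, -0.45],
    [0, 0, -0.45]
  ],
  "rot": [
    [0, 0, 0],
    [0, 0, 0],
    [0, 0, 0],
    [0, 0, 0],
    [0, 0, 0],
    [0, 0, 0],
    [0, 0, 0],
    [0, 0, 0],
    [0, 0, 0],
    [0, 0, 0],
    [0, 0, 0],
    [0, 0, 0]
  ],
  "grip": 85
}}

```text
time: 19.05
tool_pos: [0.4591, -0.3275, 0.2102]
orientation: [179.9, -0.2, -5.9]
ft_force: [0.0, 0.0, -0.9]
opening: 0.0849
finger_force: 0.0
```

```bash
cat > m.py <<'E'
from h import *
def scr(r):
    P=pts(r);H,S,V=masks(r);z=P[...,2]
    print('orange',rect(P,(H<20)&(S>150)&near(P,.457,-.326,.09)&(z>.045)&(z<.065)))
def smp(r,lst):
    P=pts(r);H,S,V=masks(r);z=P[...,2]
    for x,y in lst: print('sample',rect(P,(H>100)&(H<130)&(S>100)&near(P,x,y,.06)&(z>.012)&(z<.03)))
E
python3 - <<'E'
from m import *
for c in ('side','top'):
    r=snap(c);scr(r);smp(r,((.578,.266),(.505,.403)))
a=go([.42,.0,.22],[180,0,60]);go([.56,.20,.25],[180,0,87],a)
E
```

```text
orange (398, [458.8, -326.1], [23.0, 78.5], 84.3, 'med', [0.4558, -0.3289, 0.0575])
sample (229, [577.9, 264.4], [68.0, 60.6], 85.4, 'med', [0.5769, 0.2625, 0.0185])
sample (202, [506.5, 400.9], [63.2, 62.2], 31.4, 'med', [0.5048, 0.4006, 0.0185])
orange (63, [441.5, -322.4], [20.2, 44.1], 84.5, 'med', [0.4343, -0.3249, 0.0588])
sample (318, [577.7, 265.5], [60.6, 57.2], 85.3, 'med', [0.5774, 0.265, 0.0195])
sample (329, [504.1, 402.8], [59.9, 58.6], 31.2, 'med', [0.5045, 0.4034, 0.0194])
slide [-0.177, -0.8015, -0.0302] rot [-0.0004, 0.0002, -0.183] rows>=7.7
slide [0.608, 0.0531, -0.075] rot [-0.0, 0.0, -0.075] rows>=4.9
```

Request:
{"op": "move_arm", "data": {
  "slide": [
    [-0.177, -0.8, -0.03],
    [-0.177, -0.8, -0.03],
    [-0.177, -0.8, -0.03],
    [-0.177, -0.8, -0.03],
    [-0.177, -0.8, -0.03],
    [-0.177, -0.8, -0.03],
    [-0.177, -0.8, -0.03],
    [-0.177, -0.8, -0.03],
    [-0.177, -0.8, -0.03],
    [-0.177, -0.8, -0.03]
  ],
  "rot": [
    [0, 0, -0.183],
    [0, 0, -0.183],
    [0, 0, -0.183],
    [0, 0, -0.183],
    [0, 0, -0.183],
    [0, 0, -0.183],
    [0, 0, -0.183],
    [0, 0, -0.183],
    [0, 0, -0.183],
    [0, 0, -0.183]
  ]
}}

```text
time: 20.15
tool_pos: [0.4199, -0.0014, 0.2194]
orientation: [-179.9, 0.1, 59.9]
ft_force: [0.7, -0.0, 0.4]
opening: 0.0854
finger_force: 0.0
```

Request:
{"op": "move_arm", "data": {
  "slide": [
    [0.608, 0.053, -0.075],
    [0.608, 0.053, -0.075],
    [0.608, 0.053, -0.075],
    [0.608, 0.053, -0.075],
    [0.608, 0.053, -0.075],
    [0.608, 0.053, -0.075],
    [0.608, 0.053, -0.075]
  ],
  "rot": [
    [0, 0, -0.075],
    [0, 0, -0.075],
    [0, 0, -0.075],
    [0, 0, -0.075],
    [0, 0, -0.075],
    [0, 0, -0.075],
    [0, 0, -0.075]
  ]
}}

```text
time: 20.85
tool_pos: [0.5608, 0.1982, 0.2491]
orientation: [-179.9, 0.1, 86.9]
ft_force: [-0.6, -0.3, -0.3]
opening: 0.085
finger_force: 0.0
```

Request:
{"op": "move_arm", "data": {
  "slide": [
    [0, 0, 0],
    [0, 0, 0],
    [0, 0, 0],
    [0, 0, 0],
    [0, 0, 0],
    [0, 0, 0],
    [0, 0, 0],
    [0, 0, 0],
    [0, 0, 0],
    [0, 0, 0],
    [0, 0, 0],
    [0, 0, 0]
  ],
  "rot": [
    [0, 0.23, 0],
    [0, 0.23, 0],
    [0, 0.23, 0],
    [0, 0.23, 0],
    [0, 0.23, 0],
    [0, 0.23, 0],
    [0, 0.23, 0],
    [0, 0.23, 0],
    [0, 0.23, 0],
    [0, 0.23, 0],
    [0, 0.23, 0],
    [0, 0.23, 0]
  ]
}}

```text
time: 22.05
tool_pos: [0.5605, 0.1976, 0.2503]
orientation: [-179.0, -82.7, 85.8]
ft_force: [1.5, 0.7, -0.3]
opening: 0.0849
finger_force: 0.0
```

```bash
python3 - <<'E'
from h import *
p,R=pose();print(p,R.as_matrix().round(2).tolist(),manip.get_state()['joints'].round(1))
r=snap('side');cv2.imwrite('pics/s5.png',cv2.resize(r['img'][20:260,100:380,::-1],None,fx=2,fy=2))
E
```

```text
[0.56051054 0.19763295 0.25025239] [[0.01, 1.0, 0.05], [0.13, -0.05, 0.99], [0.99, -0.0, -0.13]] [-18.4  31.7 109.1  73.5  93.8 -52.3]
```

View pics/s5.png

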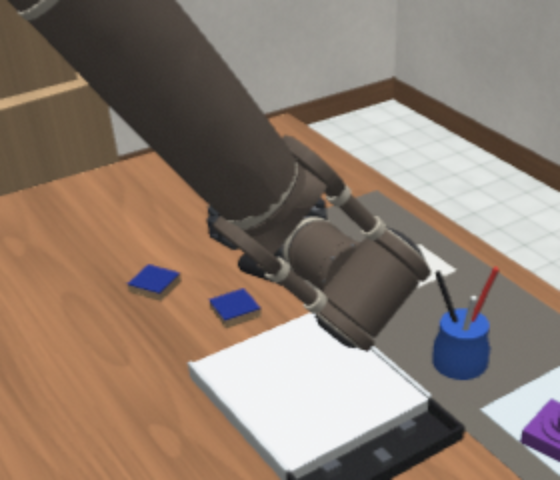

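The tilt toward +y works with J4=73°, and the wrist sits well behind the tool. My plan for each sample:
1. Grip it off-centre and tilt about 80°.
2. Stand it on the glass and regrip it from above.
3. Tilt again and let it lie down decor up.

```bash
python3 - <<'E'
from h import *
a=go([.579,.283,.20],[180,0,86]);go([.579,.283,.006],[180,0,86],a)
E
```

```text
slide [-0.1002, 0.0334, 0.2293] rot [-0.0017, -0.2298, 0.0022] rows>=9.6
slide [0.0, -0.0, 0.485] rot [0.0, 0.0, 0.0] rows>=3.9
```

Request:
{"op": "move_arm", "data": {
  "slide": [
    [-0.1, 0.033, 0.229],
    [-0.1, 0.033, 0.229],
    [-0.1, 0.033, 0.229],
    [-0.1, 0.033, 0.229],
    [-0.1, 0.033, 0.229],
    [-0.1, 0.033, 0.229],
    [-0.1, 0.033, 0.229],
    [-0.1, 0.033, 0.229],
    [-0.1, 0.033, 0.229],
    [-0.1, 0.033, 0.229],
    [-0.1, 0.033, 0.229],
    [-0.1, 0.033, 0.229]
  ],
  "rot": [
    [-0.002, -0.23, 0.002],
    [-0.002, -0.23, 0.002],
    [-0.002, -0.23, 0.002],
    [-0.002, -0.23, 0.002],
    [-0.002, -0.23, 0.002],
    [-0.002, -0.23, 0.002],
    [-0.002, -0.23, 0.002],
    [-0.002, -0.23, 0.002],
    [-0.002, -0.23, 0.002],
    [-0.002, -0.23, 0.002],
    [-0.002, -0.23, 0.002],
    [-0.002, -0.23, 0.002]
  ]
}}

```text
time: 23.3
tool_pos: [0.5784, 0.2846, 0.2013]
orientation: [179.8, -0.1, 86.2]
ft_force: [-0.1, -0.5, 0.1]
opening: 0.0853
finger_force: 0.0
```

```bash
python3 - <<'E'
from m import *
p,R=pose();print(p,R.as_euler('xyz',degrees=True))
r=snap('side');smp(r,((.578,.266),(.505,.403)))
go([.579,.283,.006],[180,0,86])
E
```

```text
[0.57836663 0.28459556 0.20128837] [ 1.79806000e+02 -1.40878181e-01  8.61521000e+01]
sample (230, [577.5, 264.2], [65.4, 60.7], 85.1, 'med', [0.5767, 0.263, 0.0186])
sample (202, [506.2, 402.7], [65.8, 63.0], 33.8, 'med', [0.5043, 0.4007, 0.0183])
slide [-0.0019, 0.0007, 0.4865] rot [0.0004, -0.0003, 0.0002] rows>=3.9
```

Request:
{"op": "move_arm", "data": {
  "slide": [
    [-0.002, 0, 0.1],
    [-0.002, 0, 0.2],
    [-0.002, 0, 0.3],
    [-0.002, 0, 0.38],
    [-0.002, 0, 0.43],
    [-0.002, 0, 0.46],
    [-0.002, 0, 0.475],
    [-0.002, 0, 0.485],
    [-0.002, 0, 0.485]
  ],
  "rot": [
    [0, 0, 0],
    [0, 0, 0],
    [0, 0, 0],
    [0, 0, 0],
    [0, 0, 0],
    [0, 0, 0],
    [0, 0, 0],
    [0, 0, 0],
    [0, 0, 0]
  ]
}}

```text
time: 24.25
tool_pos: [0.5794, 0.2828, 0.0063]
orientation: [179.9, -0.0, 86.0]
ft_force: [-0.2, 0.3, 0.5]
opening: 0.085
finger_force: 0.0
```

Request:
{"op": "move_arm", "data": {
  "slide": [
    [0, 0, 0],
    [0, 0, 0],
    [0, 0, 0],
    [0, 0, 0],
    [0, 0, 0],
    [0, 0, 0],
    [0, 0, 0]
  ],
  "rot": [
    [0, 0, 0],
    [0, 0, 0],
    [0, 0, 0],
    [0, 0, 0],
    [0, 0, 0],
    [0, 0, 0],
    [0, 0, 0]
  ],
  "grip": 45
}}

```text
time: 24.95
tool_pos: [0.5786, 0.2829, 0.0055]
orientation: [179.9, 0.0, 86.1]
ft_force: [-0.7, 0.4, -0.8]
opening: 0.045
finger_force: 0.0
```

The gripper closed to 45 mm without holding anything, so I'll look.

```bash
python3 - <<'E'
from m import *
r=snap('side');cv2.imwrite('pics/s6.png',cv2.resize(r['img'][100:240,120:300,::-1],None,fx=4,fy=4))
smp(r,((.578,.266),(.505,.403)))
r=snap('top');smp(r,((.578,.266),(.505,.403)))
print([(round(d['p'],2),np.round(d['position'],3).tolist()) for d in manip.tip_of('sample0','side')])
E
```

```text
sample (222, [578.3, 263.1], [67.5, 61.8], 85.1, 'med', [0.5774, 0.2623, 0.0186])
sample (199, [506.7, 400.5], [61.4, 65.4], 33.0, 'med', [0.5035, 0.4001, 0.0187])
sample (186, [577.2, 255.7], [38.8, 57.8], 82.8, 'med', [0.5777, 0.2533, 0.0199])
sample (59, [494.0, 424.0], [56.2, 12.0], 25.5, 'med', [0.4944, 0.4253, 0.0195])
[(0.79, [0.58, 0.267, 0.011]), (0.6, [0.459, -0.32, -0.0]), (0.52, [0.505, 0.407, 0.008])]
```

View pics/s6.png

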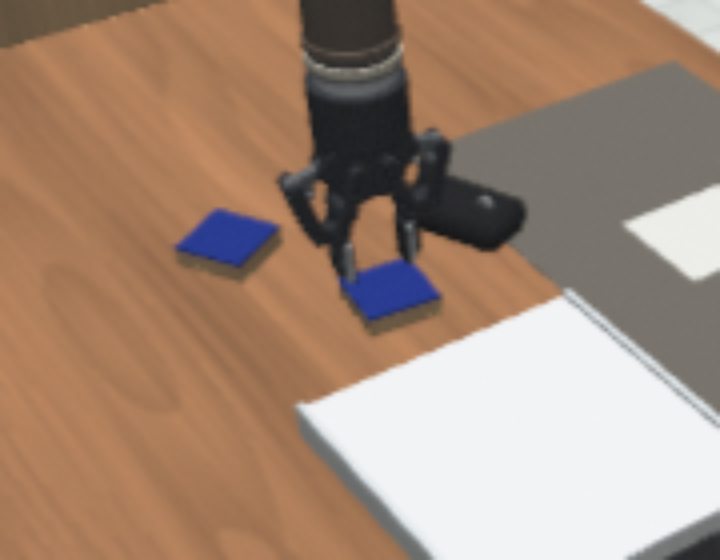

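```bash
python3 - <<'E'
from m import *
for c in('side','top'):
    r=snap(c);P=pts(r);H,S,V=masks(r);z=P[...,2]
    m=near(P,.579,.283,.07)&(z<.06)&(z>.004)&~((H>100)&(H<130)&(S>100))&(S<90)
    q=P[m];q=q[np.argsort(q[:,2])];print(c,len(q));print(q[:25].round(3).tolist())
E
```

```text
side 139
[[0.551, 0.29, 0.004], [0.62, 0.28, 0.005], [0.548, 0.263, 0.006], [0.558, 0.237, 0.006], [0.547, 0.243, 0.008], [0.599, 0.232, 0.008], [0.549, 0.271, 0.009], [0.549, 0.278, 0.009], [0.551, 0.289, 0.009], [0.551, 0.295, 0.009], [0.546, 0.253, 0.01], [0.549, 0.245, 0.01], [0.546, 0.246, 0.01], [0.576, 0.237, 0.01], [0.597, 0.235, 0.01], [0.55, 0.28, 0.011], [0.548, 0.262, 0.011], [0.555, 0.237, 0.011], [0.55, 0.273, 0.011], [0.547, 0.249, 0.012], [0.648, 0.333, 0.012], [0.599, 0.237, 0.012], [0.565, 0.235, 0.013], [0.585, 0.233, 0.013], [0.552, 0.237, 0.013]]
top 38
[[0.547, 0.263, 0.006], [0.547, 0.247, 0.007], [0.547, 0.257, 0.008], [0.547, 0.25, 0.009], [0.608, 0.253, 0.009], [0.596, 0.233, 0.009], [0.611, 0.253, 0.01], [0.589, 0.232, 0.01], [0.611, 0.259, 0.011], [0.55, 0.237, 0.011], [0.572, 0.235, 0.012], [0.601, 0.232, 0.013], [0.61, 0.262, 0.013], [0.588, 0.235, 0.014], [0.585, 0.235, 0.014], [0.553, 0.237, 0.014], [0.546, 0.243, 0.014], [0.598, 0.232, 0.014], [0.559, 0.237, 0.014], [0.607, 0.245, 0.015], [0.607, 0.242, 0.015], [0.61, 0.264, 0.015], [0.607, 0.248, 0.016], [0.569, 0.234, 0.016], [0.565, 0.237, 0.017]]
```

```bash
python3 - <<'E'
from m import *
r=snap('side');P=pts(r);z=P[...,2]
for v in range(145,178,2):
    print(v,[ '%d,%d,%d'%tuple((P[v,u]*1000).round()) for u in range(202,228,2)])
print(r['img'][160:170:3,202:228:2].mean(-1).astype(int))
print(manip.get_state()['opening'],pose()[0])
E
```

```text
145 ['544,274,124', '549,271,124', '555,271,122', '557,260,127', '565,264,122', '574,269,116', '583,274,110', '588,271,109', '593,267,110', '598,263,110', '683,414,-1', '626,292,84', '632,289,84']
147 ['552,294,104', '550,275,115', '556,274,113', '560,269,114', '566,268,112', '574,270,108', '582,273,104', '589,275,100', '593,269,101', '599,267,100', '605,265,99', '623,286,82', '627,282,82']
149 ['552,296,95', '558,294,95', '555,273,107', '559,267,108', '565,268,106', '574,271,101', '648,410,-2', '652,402,1', '605,293,77', '597,265,95', '604,266,92', '617,276,82', '92,-726,818']
151 ['549,291,92', '550,279,98', '555,275,99', '557,266,102', '629,405,0', '634,399,1', '642,400,-3', '647,394,-1', '652,389,0', '601,273,82', '605,267,84', '612,268,80', '619,269,77']
153 ['547,288,87', '550,281,90', '550,268,97', '556,266,96', '624,394,-1', '627,386,2', '633,383,2', '639,379,1', '647,380,-2', '604,280,70', '603,264,79', '613,271,71', '651,330,24']
155 ['546,288,80', '547,277,86', '554,277,83', '560,275,82', '616,379,2', '622,377,1', '628,374,1', '632,367,3', '92,-726,818', '601,277,65', '608
[... 1630 characters left out ...]
 '583,253,17', '587,248,18', '593,246,17', '598,241,18']
175 ['540,296,1', '545,293,1', '551,289,1', '551,274,10', '552,263,16', '557,258,18', '561,253,19', '568,252,17', '573,248,17', '576,241,20', '582,238,19', '588,236,17', '594,235,15']
177 ['534,285,3', '541,284,1', '547,283,-1', '550,274,3', '547,254,16', '551,247,19', '557,245,18', '560,238,20', '567,237,18', '571,233,19', '579,234,14', '586,235,11', '591,230,12']
[[ 33  32  51 119 128 130 126 128 118  28  76  57 136]
 [ 71  34  75  89 125 126 131 129 126  45  61  97 128]
 [123  40  66  88 125 121 104  88  82  83  80 119 129]
 [136 105  69  89  82  82  82  82  81  82  83  82 105]]
0.04525584102568082 [0.57862881 0.28286476 0.00546212]
```

The fingertips closed just above the sample top. I'll open and measure the real tip height.

Request:
{"op": "move_arm", "data": {
  "slide": [
    [0, 0, 0],
    [0, 0, 0],
    [0, 0, 0],
    [0, 0, 0],
    [0, 0, 0],
    [0, 0, 0]
  ],
  "rot": [
    [0, 0, 0],
    [0, 0, 0],
    [0, 0, 0],
    [0, 0, 0],
    [0, 0, 0],
    [0, 0, 0]
  ],
  "grip": 85
}}

```text
time: 25.85
tool_pos: [0.5786, 0.2829, 0.0055]
orientation: [179.9, 0.0, 86.1]
ft_force: [0.2, 0.2, -0.5]
opening: 0.0853
finger_force: 0.0
```

```bash
python3 - <<'E'
from m import *
print(pose()[0],manip.get_state()['opening'])
for c in('side','top'):
    r=snap(c);P=pts(r);z=P[...,2];V=r['img'].max(-1)
    for s in(-1,1):
        m=(abs(P[...,0]-(.579+s*.05))<.018)&(abs(P[...,1]-.283)<.025)&(z>.004)&(V<105)
        q=P[m];q=q[np.argsort(q[:,2])];print(c,s,(q[:14]*1000).round().astype(int).tolist())
r=snap('side');cv2.imwrite('pics/s7.png',cv2.resize(r['img'][130:200,170:260,::-1],None,fx=7,fy=7,interpolation=cv2.INTER_CUBIC))
E
```

```text
[0.57863966 0.28289022 0.00550897] 0.08531019937435387
side -1 [[547, 259, 17], [530, 281, 42], [530, 275, 42], [535, 277, 43], [526, 280, 44], [531, 276, 45], [530, 280, 46], [532, 276, 48], [527, 279, 48], [523, 278, 50], [530, 279, 50], [533, 284, 51], [527, 280, 51], [525, 288, 51]]
side 1 [[624, 276, 37], [624, 288, 39], [623, 280, 39], [623, 268, 42], [624, 287, 43], [625, 271, 44], [636, 276, 44], [622, 271, 45], [621, 276, 46], [624, 274, 46], [624, 281, 46], [628, 270, 47], [623, 285, 48], [624, 269, 49]]
top -1 [[546, 292, 230], [545, 288, 235], [545, 285, 238], [547, 284, 243], [547, 286, 244], [547, 272, 245], [546, 280, 248], [546, 276, 251], [547, 282, 262], [547, 274, 263], [547, 276, 264], [547, 271, 264], [546, 287, 264], [546, 284, 264]]
top 1 [[621, 273, 42], [633, 272, 49], [623, 268, 51], [621, 268, 64], [627, 268, 66], [623, 268, 68], [646, 266, 97], [622, 276, 350], [613, 296, 354], [616, 287, 356], [624, 267, 357], [623, 259, 359], [612, 292, 359], [617, 279, 361]]
```

View pics/s7.png

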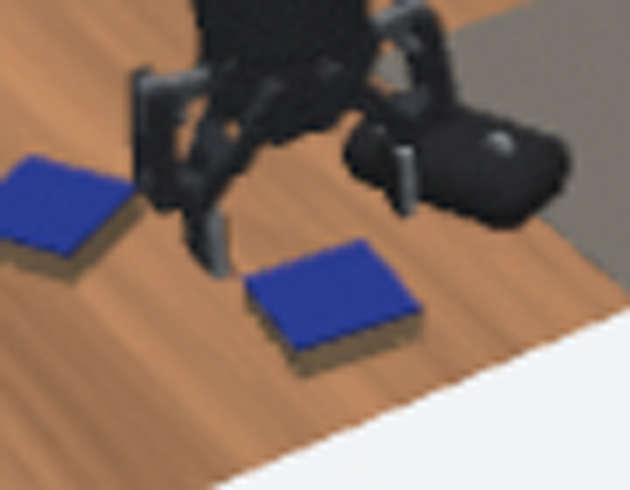

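```bash
python3 - <<'E'
from m import *
r=snap('side');P=pts(r);H,S,V=masks(r);z=P[...,2]
for s in(-1,1):
    m=(abs(P[...,0]-(.579+s*.05))<.02)&(abs(P[...,1]-.283)<.025)&(z>.012)&(S<70)
    q=P[m];o=np.argsort(q[:,2]);uv=np.argwhere(m)[o][:10];print(s,(q[o][:10]*1000).round().astype(int).tolist(),uv.tolist())
E
```

```text
-1 [[548, 275, 15], [532, 285, 39], [530, 274, 42], [535, 276, 43], [531, 275, 45], [527, 282, 47], [535, 275, 47], [531, 274, 50], [528, 282, 50], [528, 275, 50]] [[174, 207], [168, 200], [169, 201], [168, 202], [168, 201], [167, 199], [167, 202], [167, 201], [166, 199], [167, 200]]
1 [[612, 277, 18], [612, 291, 18], [610, 281, 20], [622, 272, 40], [621, 276, 42], [623, 287, 43], [623, 280, 43], [623, 273, 43], [625, 271, 43], [624, 287, 46]] [[166, 224], [164, 222], [165, 223], [160, 227], [159, 226], [157, 225], [158, 226], [159, 227], [159, 228], [156, 225]]
```

Open tips sit at about z=.038 while TCP z=.0055, so the real fingers end further back than I modelled. I'll lower carefully.

Request:
{"op": "move_arm", "data": {
  "slide": [
    [0, 0, 0.01],
    [0, 0, 0.02],
    [0, 0, 0.03],
    [0, 0, 0.035],
    [0, 0, 0.035]
  ],
  "rot": [
    [0, 0, 0],
    [0, 0, 0],
    [0, 0, 0],
    [0, 0, 0],
    [0, 0, 0]
  ]
}}

```text
time: 26.55
tool_pos: [0.5781, 0.2826, -0.0092]
orientation: [-180.0, 0.0, 86.1]
ft_force: [1.0, -0.8, -0.4]
opening: 0.0847
finger_force: 0.0
```

```bash
python3 - <<'E'
from m import *
s=manip.get_state();print(pose()[0],s['opening'],s['joints'])
r=snap('side');P=pts(r);H,S,V=masks(r);z=P[...,2]
for s in(-1,1):
    m=(abs(P[...,0]-(.579+s*.05))<.02)&(abs(P[...,1]-.283)<.025)&(z>.008)&(S<70)
    q=P[m];o=np.argsort(q[:,2]);uv=np.argwhere(m)[o][:10];print(s,(q[o][:12]*1000).round().astype(int).tolist(),uv.tolist())
E
```

```text
[ 0.57811202  0.28264668 -0.00924959] 0.0847269427843539 [ 2.21934827e+01  3.52198093e+01  9.71497274e+01 -3.85938943e-02
  4.76533719e+01  2.61645749e+01]
-1 [[549, 277, 9], [549, 271, 9], [547, 260, 13], [530, 285, 24], [530, 278, 28], [531, 273, 31], [532, 273, 34], [524, 278, 34], [527, 276, 35], [529, 273, 36], [533, 274, 37], [525, 279, 38]] [[175, 207], [176, 208], [177, 209], [172, 200], [172, 201], [172, 202], [171, 202], [171, 199], [171, 200], [171, 201]]
1 [[614, 281, 15], [612, 291, 18], [611, 282, 20], [624, 290, 25], [622, 268, 27], [622, 280, 28], [629, 273, 30], [626, 267, 30], [620, 271, 30], [623, 269, 30], [623, 282, 30], [623, 288, 31]] [[166, 224], [164, 222], [165, 223], [161, 225], [164, 228], [162, 226], [162, 229], [163, 229], [163, 227], [163, 228]]
```

Request:
{"op": "move_arm", "data": {
  "slide": [
    [0, 0, 0.008],
    [0, 0, 0.016],
    [0, 0, 0.024],
    [0, 0, 0.024]
  ],
  "rot": [
    [0, 0, 0],
    [0, 0, 0],
    [0, 0, 0],
    [0, 0, 0]
  ]
}}

```text
time: 27.0
tool_pos: [0.5781, 0.2826, -0.0188]
orientation: [-180.0, 0.0, 86.1]
ft_force: [-0.3, -0.1, -0.3]
opening: 0.0848
finger_force: 0.0
```

Request:
{"op": "move_arm", "data": {
  "slide": [
    [0, 0, 0],
    [0, 0, 0],
    [0, 0, 0],
    [0, 0, 0],
    [0, 0, 0],
    [0, 0, 0]
  ],
  "rot": [
    [0, 0, 0],
    [0, 0, 0],
    [0, 0, 0],
    [0, 0, 0],
    [0, 0, 0],
    [0, 0, 0]
  ],
  "grip": 50
}}

```text
time: 27.6
tool_pos: [0.5793, 0.2832, -0.0175]
orientation: [179.9, -0.0, 86.1]
ft_force: [0.6, 0.2, 3.2]
opening: 0.0606
finger_force: 67.0
```

Request:
{"op": "move_arm", "data": {
  "slide": [
    [0, 0, -0.03],
    [0, 0, -0.08],
    [0, 0, -0.15],
    [0, 0, -0.25],
    [0, 0, -0.35],
    [0, 0, -0.45],
    [0, 0, -0.5],
    [0, 0, -0.55],
    [0, 0, -0.55],
    [0, 0, -0.55]
  ],
  "rot": [
    [0, 0, 0],
    [0, 0, 0],
    [0, 0, 0],
    [0, 0, 0],
    [0, 0, 0],
    [0, 0, 0],
    [0, 0, 0],
    [0, 0, 0],
    [0, 0, 0],
    [0, 0, 0]
  ]
}}

```text
time: 28.6
tool_pos: [0.578, 0.2827, 0.2018]
orientation: [180.0, 0.0, 86.1]
ft_force: [0.1, 0.2, -0.0]
opening: 0.0604
finger_force: 66.7
```

```bash
python3 - <<'E'
from m import *
print(pose()[0])
r=snap('side');P=pts(r);H,S,V=masks(r);z=P[...,2]
m=(H>100)&(H<130)&(S>100)&near(P,.578,.283,.1)&(z>.1);print(rect(P,m))
# tilt 78 about tool y, over glass
T=Ro.from_euler('xyz',[180,0,86.1],degrees=True)
Rt=Ro.from_rotvec([0,0,np.radians(3.9)])*T*Ro.from_rotvec([0,np.radians(80),0])
print(Rt.as_euler('xyz',degrees=True),Rt.as_matrix().round(2).tolist())
go([.625,.10,.22],Rt.as_euler('xyz',degrees=True))
E
```

```text
[0.57800707 0.28273856 0.20175504]
(238, [577.7, 262.3], [65.3, 64.2], 87.7, 'med', [0.5765, 0.2613, 0.2376])
[180. -80.  90.] [[-0.0, 1.0, 0.0], [0.17, -0.0, 0.98], [0.98, 0.0, -0.17]]
slide [-0.4469, 0.1502, -0.0483] rot [0.0075, 0.2223, -0.0093] rows>=9.3
```

The sample is held, with its centre 27 mm behind the TCP and −20 mm along tool x. I'll tilt it and carry it over the glass.

Request:
{"op": "move_arm", "data": {
  "slide": [
    [-0.06, 0.02, -0.05],
    [-0.12, 0.04, -0.05],
    [-0.18, 0.06, -0.05],
    [-0.25, 0.08, -0.05],
    [-0.3, 0.1, -0.05],
    [-0.37, 0.13, -0.05],
    [-0.372, 0.15, -0.05],
    [-0.372, 0.15, -0.05],
    [-0.372, 0.15, -0.05],
    [-0.372, 0.15, -0.05],
    [-0.372, 0.15, -0.05],
    [-0.372, 0.15, -0.05]
  ],
  "rot": [
    [0.0075, 0.222, -0.009],
    [0.0075, 0.222, -0.009],
    [0.0075, 0.222, -0.009],
    [0.0075, 0.222, -0.009],
    [0.0075, 0.222, -0.009],
    [0.0075, 0.222, -0.009],
    [0.0075, 0.222, -0.009],
    [0.0075, 0.222, -0.009],
    [0.0075, 0.222, -0.009],
    [0.0075, 0.222, -0.009],
    [0.0075, 0.222, -0.009],
    [0.0075, 0.222, -0.009]
  ]
}}

```text
time: 29.85
tool_pos: [0.6276, 0.1305, 0.2205]
orientation: [-179.4, -79.9, 89.4]
ft_force: [0.3, -0.1, -0.4]
opening: 0.0603
finger_force: 66.7
```

```bash
python3 - <<'E'
from m import *
s=manip.get_state();p,R=pose();print(p,R.as_matrix().round(2).tolist(),s['joints'].round(1),s['opening'])
r=snap('side');cv2.imwrite('pics/s8.png',cv2.resize(r['img'][60:300,140:400,::-1],None,fx=2.3,fy=2.3))
go([.625,.13,.085],[180,-80,90]);go([.625,.13,.071],[180,-80,90])
E
```

```text
[0.62758209 0.1305123  0.22052507] [[0.0, 1.0, 0.0], [0.17, -0.0, 0.98], [0.98, -0.0, -0.17]] [-21.5  40.6  94.8  67.6  97.3 -48.7] 0.060325725069253114
slide [-0.3369, -0.0078, 0.0585] rot [0.0002, 0.0003, 0.0001] rows>=2.7
slide [-0.3713, -0.0079, 0.0646] rot [0.0002, 0.0003, 0.0001] rows>=3.0
```

View pics/s8.png

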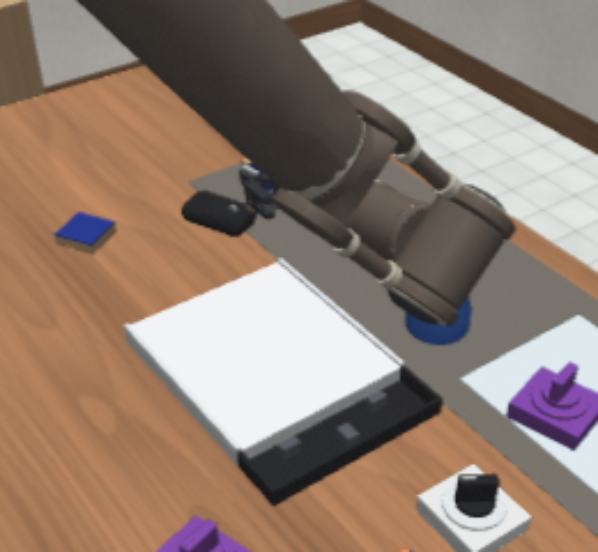

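```bash
python3 - <<'E'
from m import *
for c in('side','top'):
    r=snap(c);P=pts(r);z=P[...,2]
    m=(z>.16)&(P[...,1]>-.4)&(P[...,1]<.2)&(P[...,0]>.3)
    for y in np.arange(-.3,.2,.04):
        q=P[m&(abs(P[...,1]-y)<.02)]
        if len(q)>5: print(c,round(y,2),len(q),'x',q[:,0].min().round(3),q[:,0].max().round(3),'z',q[:,2].min().round(3),q[:,2].max().round(3))
E
```

```text
side -0.26 112 x 0.578 0.618 z 0.237 0.28
side -0.22 1765 x 0.482 0.682 z 0.232 0.406
side -0.18 5775 x 0.392 0.663 z 0.244 0.563
side -0.14 6378 x 0.3 0.645 z 0.253 0.655
side -0.1 756 x 0.3 0.652 z 0.257 0.635
side 0.02 176 x 0.3 0.6 z 0.229 0.596
side 0.06 100 x 0.564 0.598 z 0.224 0.251
side 0.1 66 x 0.584 0.621 z 0.18 0.243
side 0.18 25 x 2.381 2.399 z 0.16 0.198
top -0.26 10 x 0.581 0.602 z 0.258 0.273
top -0.22 569 x 0.484 0.691 z 0.268 0.386
top -0.18 1149 x 0.401 0.694 z 0.291 0.549
top -0.14 2200 x 0.301 0.676 z 0.269 0.735
top -0.1 2195 x 0.3 0.668 z 0.257 0.739
top -0.06 2447 x 0.3 0.83 z 0.161 1.728
top -0.02 1406 x 0.3 0.668 z 0.241 0.742
top 0.02 1780 x 0.3 0.696 z 0.225 0.742
top 0.06 1365 x 0.3 0.692 z 0.225 0.742
top 0.1 428 x 0.301 0.674 z 0.181 0.724
```

The wrist clears the pen pot, the knob and the tray. I'll descend.

Request:
{"op": "move_arm", "data": {
  "slide": [
    [-0.05, -0.008, 0.01],
    [-0.1, -0.008, 0.018],
    [-0.15, -0.008, 0.026],
    [-0.2, -0.008, 0.035],
    [-0.25, -0.008, 0.043],
    [-0.3, -0.008, 0.052],
    [-0.337, -0.008, 0.058],
    [-0.337, -0.008, 0.058],
    [-0.337, -0.008, 0.058]
  ],
  "rot": [
    [0, 0, 0],
    [0, 0, 0],
    [0, 0, 0],
    [0, 0, 0],
    [0, 0, 0],
    [0, 0, 0],
    [0, 0, 0],
    [0, 0, 0],
    [0, 0, 0]
  ]
}}

```text
time: 30.9
tool_pos: [0.6254, 0.1298, 0.0861]
orientation: [179.3, -80.0, 90.7]
ft_force: [0.2, 0.0, -0.2]
opening: 0.0603
finger_force: 66.7
```

```bash
python3 - <<'E'
from m import *
print(pose()[0],manip.get_state()['ft_force'])
r=snap('side');P=pts(r);H,S,V=masks(r);z=P[...,2]
m=(H>100)&(H<130)&(S>100)&near(P,.625,.1,.06)&(z>.026);q=P[m];print(len(q),q.min(0).round(3),q.max(0).round(3))
m=near(P,.625,.1,.05)&(z>.03);q=P[m];o=np.argsort(q[:,2]);print((q[o][:20]*1000).round().astype(int).tolist())
go([.625,.13,.071],[180,-80,90])
E
```

```text
[0.62541249 0.12978923 0.08608067] [ 0.22627641  0.03553946 -0.1778468 ]
84 [0.59  0.043 0.061] [0.644 0.1   0.111]
[[636, 89, 61], [621, 92, 62], [617, 92, 64], [617, 91, 68], [644, 89, 76], [641, 90, 76], [635, 92, 78], [637, 90, 78], [632, 93, 78], [625, 92, 78], [642, 92, 79], [629, 93, 79], [626, 95, 80], [638, 91, 80], [623, 95, 81], [635, 92, 81], [633, 94, 81], [639, 92, 83], [628, 92, 84], [618, 93, 84]]
slide [-0.0379, -0.0018, 0.0078] rot [0.0002, 0.0001, 0.0005] rows>=0.3
```

Request:
{"op": "move_arm", "data": {
  "slide": [
    [-0.01, -0.002, 0.002],
    [-0.02, -0.002, 0.0035],
    [-0.026, -0.002, 0.0045],
    [-0.03, -0.002, 0.005],
    [-0.033, -0.002, 0.0055],
    [-0.033, -0.002, 0.0055]
  ],
  "rot": [
    [0, 0, 0],
    [0, 0, 0],
    [0, 0, 0],
    [0, 0, 0],
    [0, 0, 0],
    [0, 0, 0]
  ]
}}

```text
time: 31.55
tool_pos: [0.6241, 0.1295, 0.0716]
orientation: [179.7, -80.0, 90.2]
ft_force: [0.1, 1.0, -0.6]
opening: 0.0603
finger_force: 66.7
```

Request:
{"op": "move_arm", "data": {
  "slide": [
    [-0.003, 0, 0.0005],
    [-0.005, 0, 0.001],
    [-0.005, 0, 0.001]
  ],
  "rot": [
    [0, 0, 0],
    [0, 0, 0],
    [0, 0, 0]
  ]
}}

```text
time: 31.85
tool_pos: [0.6242, 0.1296, 0.0697]
orientation: [179.7, -79.9, 90.3]
ft_force: [-0.4, 0.6, -0.3]
opening: 0.0602
finger_force: 66.7
```

Request:
{"op": "move_arm", "data": {
  "slide": [
    [-0.003, 0, 0.0005],
    [-0.005, 0, 0.001],
    [-0.005, 0, 0.001]
  ],
  "rot": [
    [0, 0, 0],
    [0, 0, 0],
    [0, 0, 0]
  ]
}}

```text
time: 32.15
tool_pos: [0.6243, 0.1296, 0.069]
orientation: [179.3, -80.1, 90.6]
ft_force: [-1.7, -1.1, 4.1]
opening: 0.0607
finger_force: 66.9
```

Contact. I'll tilt 5° closer to upright about the contact edge, then release.

Request:
{"op": "move_arm", "data": {
  "slide": [
    [0.001, 0, -0.003],
    [0.002, 0, -0.006],
    [0.004, 0, -0.011],
    [0.004, 0, -0.011],
    [0.004, 0, -0.011]
  ],
  "rot": [
    [0, 0.004, 0],
    [0, 0.008, 0],
    [0, 0.014, 0],
    [0, 0.014, 0],
    [0, 0.014, 0]
  ]
}}

```text
time: 32.65
tool_pos: [0.6247, 0.1253, 0.0711]
orientation: [178.5, -85.2, 91.4]
ft_force: [-1.1, -0.1, 5.8]
opening: 0.0602
finger_force: 66.8
```

Request:
{"op": "move_arm", "data": {
  "slide": [
    [0, 0, 0],
    [0, 0, 0],
    [0, 0, 0],
    [0, 0, 0],
    [0, 0, 0],
    [0, 0, 0],
    [0, 0, 0]
  ],
  "rot": [
    [0, 0, 0],
    [0, 0, 0],
    [0, 0, 0],
    [0, 0, 0],
    [0, 0, 0],
    [0, 0, 0],
    [0, 0, 0]
  ],
  "grip": 80
}}

```text
time: 33.35
tool_pos: [0.6243, 0.1255, 0.0701]
orientation: [179.2, -85.0, 90.8]
ft_force: [1.0, -0.2, 0.2]
opening: 0.0801
finger_force: 0.0
```

```bash
python3 - <<'E'
from m import *
p,R=pose();print(p,R.as_euler('xyz',degrees=True))
for c in('side','top'):
    r=snap(c);P=pts(r);H,S,V=masks(r);z=P[...,2]
    m=(H>100)&(H<130)&(S>100)&near(P,.625,.1,.06)&(z>.026);q=P[m];print(len(q),q.min(0).round(3),q.max(0).round(3)) if len(q) else 0
    if c=='side': cv2.imwrite('pics/s9.png',cv2.resize(r['img'][120:280,160:360,::-1],None,fx=3,fy=3))
E
```

```text
[0.62425468 0.12554819 0.07005629] [179.16188751 -84.97876037  90.7730751 ]
99 [0.581 0.048 0.029] [0.642 0.091 0.087]
```

View pics/s9.png

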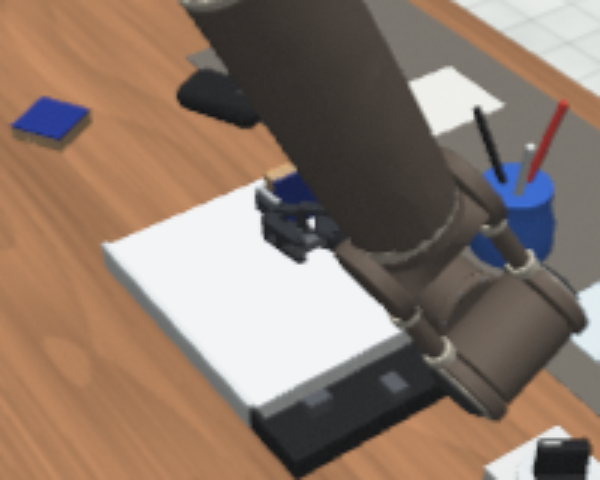

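The sample is standing on the glass with its top at z=.087. I'll retreat straight up and go tool-down.

Request:
{"op": "move_arm", "data": {
  "slide": [
    [0.03, 0, 0],
    [0.06, 0, 0],
    [0.1, 0, 0],
    [0.15, 0, 0],
    [0.22, 0, 0],
    [0.3, 0, 0],
    [0.38, 0, 0],
    [0.45, 0, 0],
    [0.45, 0, 0],
    [0.45, 0, 0]
  ],
  "rot": [
    [0, 0, 0],
    [0, 0, 0],
    [0, 0, 0],
    [0, 0, 0],
    [0, 0, 0],
    [0, 0, 0],
    [0, 0, 0],
    [0, 0, 0],
    [0, 0, 0],
    [0, 0, 0]
  ]
}}

```text
time: 34.45
tool_pos: [0.6241, 0.1414, 0.2511]
orientation: [177.2, -84.9, 92.7]
ft_force: [0.2, 0.8, -0.2]
opening: 0.0801
finger_force: 0.0
```

```bash
python3 - <<'E'
from m import *
p,R=pose();print(p,R.as_euler('xyz',degrees=True))
go([.624,.095,.20],[180,0,90])
E
```

```text
[0.62407363 0.14136151 0.25110089] [177.24557296 -84.88016286  92.70967706]
slide [-0.1376, -0.0007, -0.1041] rot [0.0006, -0.2358, 0.0004] rows>=9.9
```

Request:
{"op": "move_arm", "data": {
  "slide": [
    [0, 0, -0.1],
    [0, 0, -0.1],
    [0, 0, -0.1],
    [0, 0, -0.1],
    [0, 0, -0.1],
    [-0.05, 0, -0.104],
    [-0.1, 0, -0.104],
    [-0.137, 0, -0.104],
    [-0.137, 0, -0.104],
    [-0.137, 0, -0.104],
    [-0.137, 0, -0.104],
    [-0.137, 0, -0.104]
  ],
  "rot": [
    [0, -0.236, 0],
    [0, -0.236, 0],
    [0, -0.236, 0],
    [0, -0.236, 0],
    [0, -0.236, 0],
    [0, -0.236, 0],
    [0, -0.236, 0],
    [0, -0.236, 0],
    [0, -0.236, 0],
    [0, -0.236, 0],
    [0, -0.236, 0],
    [0, -0.236, 0]
  ]
}}

```text
time: 35.65
tool_pos: [0.6229, 0.0959, 0.1971]
orientation: [-179.9, -0.1, 90.1]
ft_force: [0.4, -0.4, 0.6]
opening: 0.0797
finger_force: 0.0
```

```bash
python3 - <<'E'
from m import *
p,R=pose();print(p,R.as_euler('xyz',degrees=True))
for c in('side','top'):
    r=snap(c);P=pts(r);z=P[...,2]
    m=near(P,.625,.1,.06)&(z>.081)&(z<.095);print(rect(P,m))
    H,S,V=masks(r);m=(H>100)&(H<130)&(S>100)&near(P,.625,.1,.06)&(z>.035)&(z<.082);print(rect(P,m),len(P[m]),P[m].min(0),P[m].max(0)) if m.sum()>4 else 0
    scr(r);smp(r,[(.505,.403)])
E
```

```text
[0.62294896 0.09587495 0.19705102] [-1.79907633e+02 -9.10544198e-02  9.00677926e+01]
(110, [626.1, 92.7], [63.9, 21.4], 1.2, 'med', [0.6229, 0.0916, 0.0859])
(217, [623.4, 85.7], [8.3, 59.1], 87.6, 'med', [0.6227, 0.0853, 0.0592]) 217 [0.59370712 0.08155718 0.03563071] [0.65307934 0.09029329 0.08179601]
orange (402, [458.3, -326.6], [23.3, 79.0], 85.8, 'med', [0.4549, -0.329, 0.0573])
sample (201, [504.7, 400.6], [62.7, 62.9], 30.5, 'med', [0.5048, 0.4008, 0.0184])
(11, [619.3, 95.3], [6.2, 43.4], 83.4, 'med', [0.6094, 0.096, 0.0891])
orange (179, [459.3, -324.3], [21.9, 80.8], 84.0, 'med', [0.4586, -0.324, 0.0589])
sample (327, [504.8, 403.1], [59.4, 59.1], 30.4, 'med', [0.5044, 0.4033, 0.0193])
```

The blue face is at y≈.085 and the sample centre at (.624,.0945). I'll regrip it from above.

```bash
python3 - <<'E'
from m import *
go([.624,.0945,.043],[180,0,90])
a=([.624,.0945,.14],[180,0,90]);b=go([.624,.105,.12],[180,-65,90],a);go([.624,.105,.042],[180,-65,90],b)
E
```

```text
slide [0.0007, 0.0022, 0.3855] rot [-0.0002, -0.0002, -0.0003] rows>=3.1
slide [0.0262, -0.0, 0.05] rot [-0.0, 0.1806, 0.0] rows>=7.6
slide [-0.1767, -0.0, 0.0824] rot [0.0, 0.0, 0.0] rows>=1.6
```

Request:
{"op": "move_arm", "data": {
  "slide": [
    [0, 0.002, 0.08],
    [0, 0.002, 0.16],
    [0, 0.002, 0.23],
    [0, 0.002, 0.29],
    [0, 0.002, 0.33],
    [0, 0.002, 0.36],
    [0, 0.002, 0.38],
    [0, 0.002, 0.386],
    [0, 0.002, 0.386]
  ],
  "rot": [
    [0, 0, 0],
    [0, 0, 0],
    [0, 0, 0],
    [0, 0, 0],
    [0, 0, 0],
    [0, 0, 0],
    [0, 0, 0],
    [0, 0, 0],
    [0, 0, 0]
  ],
  "grip": 85
}}

```text
time: 36.65
tool_pos: [0.6255, 0.0951, 0.0445]
orientation: [179.9, -0.0, 89.9]
ft_force: [0.9, -0.6, -0.8]
opening: 0.0849
finger_force: 0.0
```

Request:
{"op": "move_arm", "data": {
  "slide": [
    [0, 0, 0],
    [0, 0, 0],
    [0, 0, 0],
    [0, 0, 0],
    [0, 0, 0],
    [0, 0, 0]
  ],
  "rot": [
    [0, 0, 0],
    [0, 0, 0],
    [0, 0, 0],
    [0, 0, 0],
    [0, 0, 0],
    [0, 0, 0]
  ],
  "grip": 50
}}

```text
time: 37.25
tool_pos: [0.6265, 0.0954, 0.0457]
orientation: [179.8, -0.0, 89.9]
ft_force: [0.2, 0.3, 5.3]
opening: 0.0603
finger_force: 67.0
```

Request:
{"op": "move_arm", "data": {
  "slide": [
    [0, 0, -0.04],
    [0, 0, -0.1],
    [0, 0, -0.17],
    [0, 0, -0.25],
    [0, 0, -0.25],
    [0, 0, -0.25]
  ],
  "rot": [
    [0, 0, 0],
    [0, 0, 0],
    [0, 0, 0],
    [0, 0, 0],
    [0, 0, 0],
    [0, 0, 0]
  ]
}}

```text
time: 37.85
tool_pos: [0.6253, 0.0952, 0.1452]
orientation: [179.8, -0.0, 89.9]
ft_force: [-0.1, 0.5, -1.3]
opening: 0.0607
finger_force: 66.4
```

Request:
{"op": "move_arm", "data": {
  "slide": [
    [0.026, 0, 0.02],
    [0.026, 0, 0.05],
    [0.026, 0, 0.05],
    [0.026, 0, 0.05],
    [0.026, 0, 0.05],
    [0.026, 0, 0.05],
    [0.026, 0, 0.05],
    [0.026, 0, 0.05],
    [0.026, 0, 0.05],
    [0.026, 0, 0.05],
    [0.026, 0, 0.05]
  ],
  "rot": [
    [0, 0.02, 0],
    [0, 0.04, 0],
    [0, 0.06, 0],
    [0, 0.08, 0],
    [0, 0.1, 0],
    [0, 0.12, 0],
    [0, 0.14, 0],
    [0, 0.16, 0],
    [0, 0.18, 0],
    [0, 0.18, 0],
    [0, 0.18, 0]
  ]
}}

```text
time: 38.95
tool_pos: [0.6236, 0.1057, 0.1218]
orientation: [-179.5, -64.8, 89.5]
ft_force: [0.2, 0.4, 0.8]
opening: 0.0605
finger_force: 66.4
```

```bash
python3 - <<'E'
from m import *
p,R=pose();print(p,R.as_euler('xyz',degrees=True),manip.get_state()['opening'])
r=snap('side');P=pts(r);z=P[...,2];H,S,V=masks(r)
m=near(P,.625,.11,.07)&(z>.05)&(z<.2)
q=P[m&(S>60)];print(len(q),q.min(0).round(3),q.max(0).round(3))
go([.624,.105,.052],[180,-65,90])
E
```

```text
[0.62358067 0.10568151 0.12182239] [-179.49775068  -64.80557172   89.45299659] 0.060526560807863464
125 [0.583 0.044 0.109] [0.653 0.129 0.164]
slide [-0.1628, -0.0013, 0.0741] rot [0.0001, 0.0007, -0.0001] rows>=1.4
```

Request:
{"op": "move_arm", "data": {
  "slide": [
    [-0.04, 0, 0.018],
    [-0.08, 0, 0.037],
    [-0.12, 0, 0.055],
    [-0.15, 0, 0.068],
    [-0.163, 0, 0.074],
    [-0.17, 0, 0.078],
    [-0.176, 0, 0.081],
    [-0.18, 0, 0.083],
    [-0.18, 0, 0.083]
  ],
  "rot": [
    [0, 0, 0],
    [0, 0, 0],
    [0, 0, 0],
    [0, 0, 0],
    [0, 0, 0],
    [0, 0, 0],
    [0, 0, 0],
    [0, 0, 0],
    [0, 0, 0]
  ]
}}

```text
time: 39.9
tool_pos: [0.6253, 0.1048, 0.045]
orientation: [179.8, -64.8, 90.2]
ft_force: [0.6, -0.9, -0.9]
opening: 0.0609
finger_force: 66.4
```

Request:
{"op": "move_arm", "data": {
  "slide": [
    [-0.003, 0, 0.0015],
    [-0.005, 0, 0.0025],
    [-0.007, 0, 0.0035],
    [-0.007, 0, 0.0035]
  ],
  "rot": [
    [0, 0, 0],
    [0, 0, 0],
    [0, 0, 0],
    [0, 0, 0]
  ]
}}

```text
time: 40.3
tool_pos: [0.6252, 0.1049, 0.0421]
orientation: [179.8, -64.9, 90.1]
ft_force: [-0.6, -0.6, 1.3]
opening: 0.061
finger_force: 66.5
```

Request:
{"op": "move_arm", "data": {
  "slide": [
    [0, 0, 0],
    [0, 0, 0],
    [0, 0, 0],
    [0, 0, 0],
    [0, 0, 0],
    [0, 0, 0],
    [0, 0, 0],
    [0, 0, 0]
  ],
  "rot": [
    [0, 0, 0],
    [0, 0, 0],
    [0, 0, 0],
    [0, 0, 0],
    [0, 0, 0],
    [0, 0, 0],
    [0, 0, 0],
    [0, 0, 0]
  ],
  "grip": 78
}}

```text
time: 41.1
tool_pos: [0.625, 0.105, 0.0416]
orientation: [179.8, -64.8, 90.1]
ft_force: [-0.3, 1.2, 0.0]
opening: 0.0783
finger_force: 0.0
```

Request:
{"op": "move_arm", "data": {
  "slide": [
    [0.03, 0, -0.014],
    [0.06, 0, -0.028],
    [0.1, 0, -0.047],
    [0.16, 0, -0.075],
    [0.24, 0, -0.11],
    [0.34, 0, -0.16],
    [0.44, 0, -0.2],
    [0.44, 0, -0.2],
    [0.44, 0, -0.2]
  ],
  "rot": [
    [0, 0, 0],
    [0, 0, 0],
    [0, 0, 0],
    [0, 0, 0],
    [0, 0, 0],
    [0, 0, 0],
    [0, 0, 0],
    [0, 0, 0],
    [0, 0, 0]
  ]
}}

```text
time: 42.0
tool_pos: [0.6255, 0.1072, 0.2376]
orientation: [179.2, -64.7, 90.7]
ft_force: [-0.6, -0.4, -0.5]
opening: 0.0779
finger_force: 0.0
```

```bash
python3 - <<'E'
from m import *
p,R=pose();print(p,R.as_euler('xyz',degrees=True),manip.get_state()['opening'])
for c in ('side','top'):
    r=snap(c);P=pts(r);z=P[...,2];H,S,V=masks(r)
    m=near(P,.625,.09,.075)&(z>.034)&(z<.05);print(rect(P,m),P[m][:,2].min() if m.any() else 0)
    print(np.median(r['img'][m],0) if m.any() else 0)
    smp(r,[(.505,.403)])
go([.5,.3,.25],[180,0,120.5])
E
```

```text
[0.62546336 0.10715387 0.23763337] [179.17218624 -64.69321875  90.71177026] 0.07791947001489243
(345, [626.7, 87.9], [68.7, 64.1], 89.6, 'med', [0.6234, 0.0829, 0.0421]) 0.03405111053725074
[187. 142.  99.]
sample (200, [505.7, 403.0], [65.5, 66.9], 30.3, 'med', [0.5047, 0.4011, 0.0183])
(330, [617.7, 94.1], [141.3, 133.6], 90.0, 'med', [0.6348, 0.0934, 0.0421]) 0.03405028413143829
[186.  144.5 102. ]
sample (323, [503.9, 403.0], [60.5, 59.2], 31.0, 'med', [0.5044, 0.4024, 0.0199])
slide [0.2396, -0.3105, 0.4187] rot [0.048, -0.1755, -0.0755] rows>=8.3
```

Sample 1 lies flat, wood up, at (.625,.088). I'll do the second sample the same way.

```bash
python3 - <<'E'
from h import *
a=go([.495,.419,.2],[180,0,120.7])
E
```

```text
slide [0.2532, -0.3233, 0.7411] rot [0.0483, -0.1755, -0.076] rows>=8.3
```

Request:
{"op": "move_arm", "data": {
  "slide": [
    [0.253, -0.323, 0.741],
    [0.253, -0.323, 0.741],
    [0.253, -0.323, 0.741],
    [0.253, -0.323, 0.741],
    [0.253, -0.323, 0.741],
    [0.253, -0.323, 0.741],
    [0.253, -0.323, 0.741],
    [0.253, -0.323, 0.741],
    [0.253, -0.323, 0.741],
    [0.253, -0.323, 0.741],
    [0.253, -0.323, 0.741],
    [0.253, -0.323, 0.741]
  ],
  "rot": [
    [0.048, -0.1755, -0.076],
    [0.048, -0.1755, -0.076],
    [0.048, -0.1755, -0.076],
    [0.048, -0.1755, -0.076],
    [0.048, -0.1755, -0.076],
    [0.048, -0.1755, -0.076],
    [0.048, -0.1755, -0.076],
    [0.048, -0.1755, -0.076],
    [0.048, -0.1755, -0.076],
    [0.048, -0.1755, -0.076],
    [0.048, -0.1755, -0.076],
    [0.048, -0.1755, -0.076]
  ],
  "grip": 85
}}

```text
time: 43.3
tool_pos: [0.4959, 0.4172, 0.1989]
orientation: [-180.0, 0.0, 120.5]
ft_force: [-0.1, -0.1, 0.5]
opening: 0.085
finger_force: 0.0
```

```bash
python3 - <<'E'
from m import *
p,R=pose();print(p,R.as_euler('xyz',degrees=True),manip.get_state()['joints'].round(0))
r=snap('side');smp(r,[(.505,.403)]);r=snap('top');smp(r,[(.505,.403)])
go([.495,.419,-.018],[180,0,120.7])
E
```

```text
[0.49593065 0.4172483  0.19894276] [-1.79994101e+02  2.28578868e-02  1.20511618e+02] [36. 21. 91. -0. 68.  6.]
sample (203, [505.7, 401.8], [66.1, 60.7], 29.6, 'med', [0.5046, 0.4016, 0.0187])
sample (332, [504.2, 402.5], [60.8, 60.2], 32.3, 'med', [0.5045, 0.4029, 0.0198])
slide [0.0059, -0.0016, 0.5443] rot [0.0002, 0.0001, -0.0006] rows>=4.4
```

Request:
{"op": "move_arm", "data": {
  "slide": [
    [0.005, -0.002, 0.1],
    [0.005, -0.002, 0.2],
    [0.005, -0.002, 0.3],
    [0.005, -0.002, 0.4],
    [0.005, -0.002, 0.46],
    [0.005, -0.002, 0.5],
    [0.005, -0.002, 0.525],
    [0.005, -0.002, 0.537],
    [0.005, -0.002, 0.543],
    [0.005, -0.002, 0.543]
  ],
  "rot": [
    [0, 0, 0],
    [0, 0, 0],
    [0, 0, 0],
    [0, 0, 0],
    [0, 0, 0],
    [0, 0, 0],
    [0, 0, 0],
    [0, 0, 0],
    [0, 0, 0],
    [0, 0, 0]
  ]
}}

```text
time: 44.4
tool_pos: [0.4957, 0.421, -0.0158]
orientation: [179.7, 0.0, 120.6]
ft_force: [-0.4, 0.5, 0.3]
opening: 0.0846
finger_force: 0.0
```

Request:
{"op": "move_arm", "data": {
  "slide": [
    [0, 0, 0],
    [0, 0, 0],
    [0, 0, 0],
    [0, 0, 0],
    [0, 0, 0],
    [0, 0, 0]
  ],
  "rot": [
    [0, 0, 0],
    [0, 0, 0],
    [0, 0, 0],
    [0, 0, 0],
    [0, 0, 0],
    [0, 0, 0]
  ],
  "grip": 50
}}

```text
time: 45.0
tool_pos: [0.4961, 0.4215, -0.0152]
orientation: [179.7, 0.0, 120.6]
ft_force: [0.0, 0.3, 5.9]
opening: 0.0603
finger_force: 66.5
```

Request:
{"op": "move_arm", "data": {
  "slide": [
    [0, 0, -0.03],
    [0, 0, -0.08],
    [0, 0, -0.15],
    [0, 0, -0.25],
    [0, 0, -0.35],
    [0, 0, -0.45],
    [0, 0, -0.5],
    [0, 0, -0.55],
    [0, 0, -0.6],
    [0, 0, -0.6],
    [0, 0, -0.6]
  ],
  "rot": [
    [0, 0, 0],
    [0, 0, 0],
    [0, 0, 0],
    [0, 0, 0],
    [0, 0, 0],
    [0, 0, 0],
    [0, 0, 0],
    [0, 0, 0],
    [0, 0, 0],
    [0, 0, 0],
    [0, 0, 0]
  ]
}}

```text
time: 46.1
tool_pos: [0.494, 0.42, 0.223]
orientation: [179.9, 0.0, 120.6]
ft_force: [0.6, 0.2, -0.1]
opening: 0.0604
finger_force: 65.8
```

```bash
python3 - <<'E'
from m import *
p,R=pose();print(p,R.as_euler('xyz',degrees=True),manip.get_state()['opening'])
r=snap('side');P=pts(r);H,S,V=masks(r);z=P[...,2]
m=(H>100)&(H<130)&(S>100)&near(P,.495,.419,.1)&(z>.1);print(rect(P,m))
a=go([.50,.28,.24],[180,0,90]);b=go([.505,.13,.24],[180,-80,90],a);go([.505,.13,.085],[180,-80,90],b)
E
```

```text
[0.4939508  0.41997156 0.22303432] [1.79863528e+02 3.53673842e-02 1.20637510e+02] 0.06038682991799014
(200, [505.8, 399.8], [65.2, 64.3], 32.9, 'med', [0.5048, 0.3975, 0.2568])
slide [-0.3086, -0.1636, -0.0451] rot [0.0001, 0.0001, 0.0851] rows>=3.6
slide [-0.375, 0.0125, 0.0] rot [-0.0, 0.2222, -0.0] rows>=9.3
slide [-0.3816, -0.0, 0.0673] rot [0.0, 0.0, 0.0] rows>=3.1
```

Request:
{"op": "move_arm", "data": {
  "slide": [
    [-0.06, -0.03, -0.045],
    [-0.12, -0.06, -0.045],
    [-0.18, -0.1, -0.045],
    [-0.25, -0.13, -0.045],
    [-0.31, -0.164, -0.045],
    [-0.31, -0.164, -0.045],
    [-0.31, -0.164, -0.045]
  ],
  "rot": [
    [0, 0, 0.02],
    [0, 0, 0.04],
    [0, 0, 0.06],
    [0, 0, 0.085],
    [0, 0, 0.085],
    [0, 0, 0.085],
    [0, 0, 0.085]
  ]
}}

```text
time: 46.85
tool_pos: [0.5001, 0.2793, 0.2394]
orientation: [-180.0, -0.0, 90.0]
ft_force: [0.1, 1.0, -1.1]
opening: 0.0603
finger_force: 65.7
```

Request:
{"op": "move_arm", "data": {
  "slide": [
    [-0.06, 0.012, 0],
    [-0.12, 0.012, 0],
    [-0.18, 0.012, 0],
    [-0.24, 0.012, 0],
    [-0.3, 0.012, 0],
    [-0.34, 0.012, 0],
    [-0.375, 0.012, 0],
    [-0.375, 0.012, 0],
    [-0.375, 0.012, 0],
    [-0.375, 0.012, 0],
    [-0.375, 0.012, 0],
    [-0.375, 0.012, 0]
  ],
  "rot": [
    [0, 0.022, 0],
    [0, 0.044, 0],
    [0, 0.066, 0],
    [0, 0.088, 0],
    [0, 0.11, 0],
    [0, 0.132, 0],
    [0, 0.154, 0],
    [0, 0.176, 0],
    [0, 0.2, 0],
    [0, 0.222, 0],
    [0, 0.222, 0],
    [0, 0.222, 0]
  ]
}}

```text
time: 48.05
tool_pos: [0.5058, 0.1306, 0.2396]
orientation: [-179.7, -79.9, 89.8]
ft_force: [0.5, -0.4, -0.5]
opening: 0.0601
finger_force: 65.8
```

```bash
python3 - <<'E'
from m import *
p,R=pose();print(p,R.as_euler('xyz',degrees=True),manip.get_state()['opening'],manip.get_state()['joints'].round(0))
go([.505,.13,.085],[180,-80,90])
r=snap('side');P=pts(r);z=P[...,2]
m=(z>.16)&(P[...,1]>-.4)&(P[...,1]<.2)&(P[...,0]>.2)
for y in np.arange(-.34,.0,.04):
    q=P[m&(abs(P[...,1]-y)<.02)]
    if len(q)>5: print(round(y,2),len(q),'x',q[:,0].min().round(3),q[:,0].max().round(3),'z',q[:,2].min().round(3))
E
```

```text
[0.5057536  0.13056994 0.23962009] [-179.744756    -79.90988119   89.82357827] 0.06010110778739017 [-26.  30. 111.  63.  98. -55.]
slide [-0.3808, -0.0016, 0.0663] rot [-0.0002, 0.0003, -0.0001] rows>=3.1
-0.26 120 x 0.456 0.498 z 0.254
-0.22 1966 x 0.377 0.563 z 0.248
-0.18 6573 x 0.314 0.55 z 0.259
-0.14 6676 x 0.242 0.528 z 0.274
-0.1 1023 x 0.227 0.534 z 0.277
-0.06 153 x 0.228 0.535 z 0.277
```

I'll shift 20 mm in y and 10 mm in x so the wrist keeps clear of the purple look-alike. Then I'll descend.

```bash
python3 - <<'E'
from m import *
a=go([.515,.15,.22],[180,-80,90]);go([.515,.15,.085],[180,-80,90])
E
```

```text
slide [-0.0435, 0.0218, 0.0572] rot [-0.0002, 0.0004, 0.0005] rows>=0.6
slide [-0.3757, 0.0208, 0.1167] rot [-0.0002, 0.0004, 0.0005] rows>=3.2
```

Request:
{"op": "move_arm", "data": {
  "slide": [
    [-0.04, 0.021, 0.057],
    [-0.08, 0.021, 0.064],
    [-0.13, 0.021, 0.073],
    [-0.18, 0.021, 0.082],
    [-0.23, 0.021, 0.091],
    [-0.28, 0.021, 0.1],
    [-0.33, 0.021, 0.109],
    [-0.365, 0.021, 0.115],
    [-0.38, 0.021, 0.1175],
    [-0.388, 0.021, 0.119],
    [-0.395, 0.021, 0.12],
    [-0.395, 0.021, 0.12]
  ],
  "rot": [
    [0, 0, 0],
    [0, 0, 0],
    [0, 0, 0],
    [0, 0, 0],
    [0, 0, 0],
    [0, 0, 0],
    [0, 0, 0],
    [0, 0, 0],
    [0, 0, 0],
    [0, 0, 0],
    [0, 0, 0],
    [0, 0, 0]
  ]
}}

```text
time: 49.3
tool_pos: [0.5149, 0.1497, 0.0774]
orientation: [178.9, -79.9, 91.1]
ft_force: [0.6, -0.1, -1.0]
opening: 0.0601
finger_force: 65.7
```

Request:
{"op": "move_arm", "data": {
  "slide": [
    [-0.003, 0, 0.0005],
    [-0.006, 0, 0.001],
    [-0.006, 0, 0.001]
  ],
  "rot": [
    [0, 0, 0],
    [0, 0, 0],
    [0, 0, 0]
  ]
}}

```text
time: 49.6
tool_pos: [0.5146, 0.1497, 0.0746]
orientation: [179.2, -80.0, 90.8]
ft_force: [0.4, -0.1, 0.2]
opening: 0.06
finger_force: 65.7
```

Request:
{"op": "move_arm", "data": {
  "slide": [
    [-0.003, 0, 0.0005],
    [-0.005, 0, 0.001],
    [-0.005, 0, 0.001]
  ],
  "rot": [
    [0, 0, 0],
    [0, 0, 0],
    [0, 0, 0]
  ]
}}

```text
time: 49.9
tool_pos: [0.5145, 0.1498, 0.0724]
orientation: [179.3, -80.0, 90.7]
ft_force: [-0.4, 0.0, 0.2]
opening: 0.0604
finger_force: 65.7
```

Request:
{"op": "move_arm", "data": {
  "slide": [
    [-0.003, 0, 0.0005],
    [-0.005, 0, 0.001],
    [-0.005, 0, 0.001]
  ],
  "rot": [
    [0, 0, 0],
    [0, 0, 0],
    [0, 0, 0]
  ]
}}

```text
time: 50.2
tool_pos: [0.5146, 0.1498, 0.0715]
orientation: [179.0, -80.1, 91.0]
ft_force: [-0.9, -1.0, 4.4]
opening: 0.0602
finger_force: 66.0
```

Contact. Same as before: tilt 5°, release, rise, and go tool-down.

Request:
{"op": "move_arm", "data": {
  "slide": [
    [0.001, 0, -0.003],
    [0.002, 0, -0.006],
    [0.004, 0, -0.011],
    [0.004, 0, -0.011],
    [0.004, 0, -0.011]
  ],
  "rot": [
    [0, 0.004, 0],
    [0, 0.008, 0],
    [0, 0.014, 0],
    [0, 0.014, 0],
    [0, 0.014, 0]
  ]
}}

```text
time: 50.7
tool_pos: [0.5148, 0.1455, 0.0735]
orientation: [178.4, -85.2, 91.6]
ft_force: [0.2, -1.6, 5.8]
opening: 0.0601
finger_force: 66.0
```

Request:
{"op": "move_arm", "data": {
  "slide": [
    [0, 0, 0],
    [0, 0, 0],
    [0, 0, 0],
    [0, 0, 0],
    [0, 0, 0],
    [0, 0, 0],
    [0, 0, 0]
  ],
  "rot": [
    [0, 0, 0],
    [0, 0, 0],
    [0, 0, 0],
    [0, 0, 0],
    [0, 0, 0],
    [0, 0, 0],
    [0, 0, 0]
  ],
  "grip": 78
}}

```text
time: 51.4
tool_pos: [0.5146, 0.1458, 0.0728]
orientation: [178.4, -85.0, 91.6]
ft_force: [-0.0, 0.1, 0.0]
opening: 0.0781
finger_force: 0.0
```

Request:
{"op": "move_arm", "data": {
  "slide": [
    [0.03, 0, 0],
    [0.06, 0, 0],
    [0.1, 0, 0],
    [0.15, 0, 0],
    [0.22, 0, 0],
    [0.3, 0, 0],
    [0.38, 0, 0],
    [0.45, 0, 0],
    [0.45, 0, 0],
    [0.45, 0, 0]
  ],
  "rot": [
    [0, 0, 0],
    [0, 0, 0],
    [0, 0, 0],
    [0, 0, 0],
    [0, 0, 0],
    [0, 0, 0],
    [0, 0, 0],
    [0, 0, 0],
    [0, 0, 0],
    [0, 0, 0]
  ]
}}

```text
time: 52.4
tool_pos: [0.514, 0.1616, 0.2532]
orientation: [176.8, -84.9, 93.2]
ft_force: [0.4, -0.1, -0.3]
opening: 0.0778
finger_force: 0.0
```

```bash
python3 - <<'E'
from m import *
p,R=pose();print(p,R.as_euler('xyz',degrees=True))
r=snap('side');P=pts(r);z=P[...,2]
m=near(P,.515,.118,.06)&(z>.08)&(z<.095);print(rect(P,m))
go([.515,.115,.20],[180,0,90])
E
```

```text
[0.51404202 0.161573   0.25324786] [176.83034987 -84.89679965  93.21870997]
(130, [515.3, 115.6], [62.2, 23.0], 0.8, 'med', [0.5138, 0.1135, 0.0857])
slide [-0.1407, 0.0026, -0.1046] rot [0.0003, -0.236, 0.0005] rows>=9.9
```

Request:
{"op": "move_arm", "data": {
  "slide": [
    [0, 0, -0.1],
    [0, 0, -0.1],
    [0, 0, -0.1],
    [0, 0, -0.1],
    [0, 0, -0.1],
    [-0.05, 0, -0.104],
    [-0.1, 0, -0.104],
    [-0.14, 0.002, -0.104],
    [-0.14, 0.002, -0.104],
    [-0.14, 0.002, -0.104],
    [-0.14, 0.002, -0.104],
    [-0.14, 0.002, -0.104]
  ],
  "rot": [
    [0, -0.236, 0],
    [0, -0.236, 0],
    [0, -0.236, 0],
    [0, -0.236, 0],
    [0, -0.236, 0],
    [0, -0.236, 0],
    [0, -0.236, 0],
    [0, -0.236, 0],
    [0, -0.236, 0],
    [0, -0.236, 0],
    [0, -0.236, 0],
    [0, -0.236, 0]
  ]
}}

```text
time: 53.65
tool_pos: [0.514, 0.1159, 0.1985]
orientation: [-179.9, -0.1, 90.2]
ft_force: [-0.5, -0.3, -0.1]
opening: 0.0778
finger_force: 0.0
```

```bash
python3 - <<'E'
from m import *
p,R=pose();print(p,R.as_euler('xyz',degrees=True))
for c in('side','top'):
    r=snap(c);P=pts(r);z=P[...,2]
    m=near(P,.515,.115,.06)&(z>.081)&(z<.095);print(rect(P,m))
    H,S,V=masks(r);m=(H>100)&(H<130)&(S>100)&near(P,.515,.11,.06)&(z>.035)&(z<.082);print(rect(P,m),P[m].min(0),P[m].max(0)) if m.sum()>4 else 0
go([.515,.1145,.043],[180,0,90])
E
```

```text
[0.51395949 0.11588266 0.19854582] [-1.79945674e+02 -9.42889805e-02  9.01777580e+01]
(123, [515.2, 115.5], [63.7, 24.0], 1.5, 'med', [0.5147, 0.1136, 0.0858])
(240, [514.0, 106.8], [58.9, 9.9], 1.8, 'med', [0.5131, 0.1075, 0.0595]) [0.4845966  0.10248523 0.03512662] [0.54344153 0.11259519 0.08164276]
(9, [499.3, 120.3], [25.3, 3.5], 3.0, 'med', [0.4967, 0.1191, 0.0869])
slide [0.0001, 0.0019, 0.3894] rot [-0.0001, -0.0002, -0.0001] rows>=3.1
```

Request:
{"op": "move_arm", "data": {
  "slide": [
    [0.001, 0.002, 0.08],
    [0.001, 0.002, 0.16],
    [0.001, 0.002, 0.23],
    [0.001, 0.002, 0.29],
    [0.001, 0.002, 0.33],
    [0.001, 0.002, 0.36],
    [0.001, 0.002, 0.38],
    [0.001, 0.002, 0.388],
    [0.001, 0.002, 0.388]
  ],
  "rot": [
    [0, 0, 0],
    [0, 0, 0],
    [0, 0, 0],
    [0, 0, 0],
    [0, 0, 0],
    [0, 0, 0],
    [0, 0, 0],
    [0, 0, 0],
    [0, 0, 0]
  ],
  "grip": 82
}}

```text
time: 54.65
tool_pos: [0.5165, 0.1153, 0.0448]
orientation: [179.9, -0.0, 90.0]
ft_force: [0.5, 0.3, 0.2]
opening: 0.0822
finger_force: 0.0
```

Request:
{"op": "move_arm", "data": {
  "slide": [
    [0, 0, 0],
    [0, 0, 0],
    [0, 0, 0],
    [0, 0, 0],
    [0, 0, 0],
    [0, 0, 0]
  ],
  "rot": [
    [0, 0, 0],
    [0, 0, 0],
    [0, 0, 0],
    [0, 0, 0],
    [0, 0, 0],
    [0, 0, 0]
  ],
  "grip": 50
}}

```text
time: 55.25
tool_pos: [0.5177, 0.116, 0.0462]
orientation: [179.7, -0.1, 90.0]
ft_force: [-0.1, -0.4, 5.4]
opening: 0.0605
finger_force: 66.5
```

Request:
{"op": "move_arm", "data": {
  "slide": [
    [0, 0, -0.04],
    [0, 0, -0.1],
    [0, 0, -0.17],
    [0, 0, -0.25],
    [0, 0, -0.25],
    [0, 0, -0.25]
  ],
  "rot": [
    [0, 0, 0],
    [0, 0, 0],
    [0, 0, 0],
    [0, 0, 0],
    [0, 0, 0],
    [0, 0, 0]
  ]
}}

```text
time: 55.85
tool_pos: [0.5162, 0.1157, 0.1452]
orientation: [179.8, -0.0, 90.0]
ft_force: [0.0, -0.4, -0.4]
opening: 0.0602
finger_force: 65.8
```

```bash
python3 - <<'E'
from m import *
p,R=pose();s=manip.get_state();print(p,R.as_euler('xyz',degrees=True),s['opening'],s['finger_force'])
go([.510,.115,.12],[180,-65,90])
E
```

```text
[0.51617601 0.11571109 0.14517404] [ 1.79800814e+02 -4.79456538e-02  9.00487096e+01] 0.060189268033520274 65.82124829292297
slide [-0.0018, -0.0157, 0.0629] rot [0.0004, 0.1804, 0.0004] rows>=7.6
```

Request:
{"op": "move_arm", "data": {
  "slide": [
    [0, -0.015, 0.02],
    [0, -0.015, 0.06],
    [0, -0.015, 0.06],
    [0, -0.015, 0.06],
    [0, -0.015, 0.06],
    [0, -0.015, 0.06],
    [0, -0.015, 0.06],
    [0, -0.015, 0.06],
    [0, -0.015, 0.06],
    [0, -0.015, 0.06],
    [0, -0.015, 0.06]
  ],
  "rot": [
    [0, 0.02, 0],
    [0, 0.04, 0],
    [0, 0.06, 0],
    [0, 0.08, 0],
    [0, 0.1, 0],
    [0, 0.12, 0],
    [0, 0.14, 0],
    [0, 0.16, 0],
    [0, 0.18, 0],
    [0, 0.18, 0],
    [0, 0.18, 0]
  ]
}}

```text
time: 56.95
tool_pos: [0.5088, 0.1159, 0.119]
orientation: [-179.7, -64.8, 89.7]
ft_force: [0.3, 0.3, -0.7]
opening: 0.0604
finger_force: 65.8
```

```bash
python3 - <<'E'
from m import *
p,R=pose();print(p,R.as_euler('xyz',degrees=True))
go([.510,.115,.043],[180,-65,90])
E
```

```text
[0.50876821 0.1159214  0.11896635] [-179.65034244  -64.82928824   89.68075603]
slide [-0.1729, 0.0036, 0.0787] rot [-0.0002, 0.0005, -0.0004] rows>=1.5
```

Request:
{"op": "move_arm", "data": {
  "slide": [
    [-0.04, 0.002, 0.018],
    [-0.08, 0.002, 0.037],
    [-0.12, 0.002, 0.055],
    [-0.15, 0.002, 0.068],
    [-0.16, 0.002, 0.073],
    [-0.167, 0.002, 0.076],
    [-0.172, 0.002, 0.078],
    [-0.175, 0.002, 0.08],
    [-0.175, 0.002, 0.08]
  ],
  "rot": [
    [0, 0, 0],
    [0, 0, 0],
    [0, 0, 0],
    [0, 0, 0],
    [0, 0, 0],
    [0, 0, 0],
    [0, 0, 0],
    [0, 0, 0],
    [0, 0, 0]
  ]
}}

```text
time: 57.85
tool_pos: [0.5113, 0.1147, 0.044]
orientation: [179.6, -64.8, 90.4]
ft_force: [0.6, 0.1, -0.7]
opening: 0.0602
finger_force: 65.8
```

Request:
{"op": "move_arm", "data": {
  "slide": [
    [-0.002, 0, 0.001],
    [-0.004, 0, 0.002],
    [-0.004, 0, 0.002]
  ],
  "rot": [
    [0, 0, 0],
    [0, 0, 0],
    [0, 0, 0]
  ]
}}

```text
time: 58.15
tool_pos: [0.5111, 0.1148, 0.042]
orientation: [179.7, -64.8, 90.3]
ft_force: [0.5, 0.0, -0.3]
opening: 0.0605
finger_force: 65.8
```

Request:
{"op": "move_arm", "data": {
  "slide": [
    [0, 0, 0],
    [0, 0, 0],
    [0, 0, 0],
    [0, 0, 0],
    [0, 0, 0],
    [0, 0, 0],
    [0, 0, 0],
    [0, 0, 0]
  ],
  "rot": [
    [0, 0, 0],
    [0, 0, 0],
    [0, 0, 0],
    [0, 0, 0],
    [0, 0, 0],
    [0, 0, 0],
    [0, 0, 0],
    [0, 0, 0]
  ],
  "grip": 78
}}

```text
time: 58.95
tool_pos: [0.5111, 0.1149, 0.042]
orientation: [179.7, -64.8, 90.3]
ft_force: [0.7, -0.5, -0.4]
opening: 0.0777
finger_force: 0.0
```

Request:
{"op": "move_arm", "data": {
  "slide": [
    [0.03, 0, -0.014],
    [0.06, 0, -0.028],
    [0.1, 0, -0.047],
    [0.16, 0, -0.075],
    [0.24, 0, -0.11],
    [0.34, 0, -0.16],
    [0.44, 0, -0.2],
    [0.44, 0, -0.2],
    [0.44, 0, -0.2]
  ],
  "rot": [
    [0, 0, 0],
    [0, 0, 0],
    [0, 0, 0],
    [0, 0, 0],
    [0, 0, 0],
    [0, 0, 0],
    [0, 0, 0],
    [0, 0, 0],
    [0, 0, 0]
  ]
}}

```text
time: 59.85
tool_pos: [0.511, 0.117, 0.2371]
orientation: [179.1, -64.7, 90.9]
ft_force: [-1.0, -0.4, -1.0]
opening: 0.0783
finger_force: 0.0
```

```bash
python3 - <<'E'
from m import *
p,R=pose();print(p,R.as_euler('xyz',degrees=True),manip.get_state()['opening'])
for c in ('side','top'):
    r=snap(c);P=pts(r);z=P[...,2];H,S,V=masks(r);scr(r)
    for x,y in((.51,.098),(.625,.088)):
        m=near(P,x,y,.052)&(z>.034)&(z<.05)&(S>60);print(rect(P,m));print(np.median(r['img'][m],0) if m.any() else 0)
    m=(V<90)&near(P,.607,-.302,.04)&(z>.06)&(z<.08);print('knob',rect(P,m) if m.any() else 0)
a=go([.60,-.1,.26],[180,0,120]);go([.607,-.3015,.2],[180,0,145],a)
E
```

```text
[0.51096484 0.11703035 0.23713499] [179.12677337 -64.69519875  90.85576736] 0.07825620420652729
orange (379, [488.8, -348.1], [21.9, 79.7], 84.4, 'med', [0.4864, -0.3505, 0.0574])
(354, [510.2, 99.2], [61.1, 64.8], 2.1, 'med', [0.5086, 0.094, 0.0422])
[189. 143.  99.]
(323, [624.5, 86.7], [61.7, 65.3], 0.2, 'med', [0.6234, 0.0828, 0.0421])
[189. 143.  99.]
knob (84, [606.8, -302.1], [13.4, 39.8], 56.1, 'med', [0.6083, -0.3052, 0.0671])
orange (183, [489.1, -345.5], [22.7, 79.9], 83.8, 'med', [0.4872, -0.3437, 0.0584])
(295, [511.1, 100.9], [57.3, 60.2], 1.6, 'med', [0.5144, 0.1034, 0.0433])
[188. 143.  99.]
(293, [625.6, 88.8], [58.6, 61.0], 2.3, 'med', [0.6296, 0.0936, 0.0435])
[186. 143.  99.]
knob (43, [604.7, -299.1], [13.4, 35.6], 54.0, 'med', [0.6062, -0.3009, 0.0704])
slide [-0.175, 0.2249, -0.5186] rot [0.0472, -0.1757, -0.0739] rows>=8.2
slide [-0.445, -0.2367, 0.15] rot [0.0, 0.0, -0.0694] rows>=4.2
```

Both samples lie wood up at (.511,.099) and (.625,.088). The scraper has been knocked aside to (.489,-.347), partly off its mat, so I'll put it back before turning the dimmer.

```bash
python3 - <<'E'
from m import *
a=go([.50,-.08,.24],[180,0,50]);b=go([.489,-.346,.15],[180,0,-5.5],a)
E
```

```text
slide [-0.1985, -0.0251, -0.4521] rot [-0.0626, -0.1724, 0.0991] rows>=8.7
slide [-0.5271, 0.4064, 0.225] rot [0.0, -0.0, 0.1542] rows>=6.5
```

Request:
{"op": "move_arm", "data": {
  "slide": [
    [-0.198, -0.025, -0.452],
    [-0.198, -0.025, -0.452],
    [-0.198, -0.025, -0.452],
    [-0.198, -0.025, -0.452],
    [-0.198, -0.025, -0.452],
    [-0.198, -0.025, -0.452],
    [-0.198, -0.025, -0.452],
    [-0.198, -0.025, -0.452],
    [-0.198, -0.025, -0.452],
    [-0.198, -0.025, -0.452],
    [-0.198, -0.025, -0.452],
    [-0.198, -0.025, -0.452]
  ],
  "rot": [
    [-0.0626, -0.1724, 0.099],
    [-0.0626, -0.1724, 0.099],
    [-0.0626, -0.1724, 0.099],
    [-0.0626, -0.1724, 0.099],
    [-0.0626, -0.1724, 0.099],
    [-0.0626, -0.1724, 0.099],
    [-0.0626, -0.1724, 0.099],
    [-0.0626, -0.1724, 0.099],
    [-0.0626, -0.1724, 0.099],
    [-0.0626, -0.1724, 0.099],
    [-0.0626, -0.1724, 0.099],
    [-0.0626, -0.1724, 0.099]
  ],
  "grip": 85
}}

```text
time: 61.15
tool_pos: [0.4999, -0.0805, 0.2391]
orientation: [-179.9, -0.0, 50.0]
ft_force: [-1.1, -0.3, -0.6]
opening: 0.0851
finger_force: 0.0
```

Request:
{"op": "move_arm", "data": {
  "slide": [
    [-0.527, 0.406, 0.225],
    [-0.527, 0.406, 0.225],
    [-0.527, 0.406, 0.225],
    [-0.527, 0.406, 0.225],
    [-0.527, 0.406, 0.225],
    [-0.527, 0.406, 0.225],
    [-0.527, 0.406, 0.225],
    [-0.527, 0.406, 0.225],
    [-0.527, 0.406, 0.225],
    [-0.527, 0.406, 0.225]
  ],
  "rot": [
    [0, 0, 0.154],
    [0, 0, 0.154],
    [0, 0, 0.154],
    [0, 0, 0.154],
    [0, 0, 0.154],
    [0, 0, 0.154],
    [0, 0, 0.154],
    [0, 0, 0.154],
    [0, 0, 0.154],
    [0, 0, 0.154]
  ]
}}

```text
time: 62.15
tool_pos: [0.4895, -0.3457, 0.1504]
orientation: [-179.9, -0.1, -5.4]
ft_force: [0.5, -0.1, 0.9]
opening: 0.0851
finger_force: 0.0
```

```bash
python3 - <<'E'
from m import *
p,R=pose();print(p,R.as_euler('xyz',degrees=True),manip.get_state()['joints'].round(0))
r=snap('side');scr(r)
go([.489,-.347,.025],[180,0,-5.7])
E
```

```text
[ 0.48953856 -0.34573188  0.15041849] [-1.79945637e+02 -6.40144189e-02 -5.37432812e+00] [-39.  19. 100.   0.  61.  56.]
orange (388, [489.0, -346.8], [24.0, 80.3], 83.1, 'med', [0.4865, -0.3503, 0.0573])
slide [-0.002, 0.0039, 0.3141] rot [-0.0001, -0.0002, 0.0009] rows>=2.5
```

Request:
{"op": "move_arm", "data": {
  "slide": [
    [-0.001, 0.003, 0.07],
    [-0.001, 0.003, 0.14],
    [-0.001, 0.003, 0.2],
    [-0.001, 0.003, 0.25],
    [-0.001, 0.003, 0.28],
    [-0.001, 0.003, 0.3],
    [-0.001, 0.003, 0.312],
    [-0.001, 0.003, 0.312]
  ],
  "rot": [
    [0, 0, 0],
    [0, 0, 0],
    [0, 0, 0],
    [0, 0, 0],
    [0, 0, 0],
    [0, 0, 0],
    [0, 0, 0],
    [0, 0, 0]
  ]
}}

```text
time: 63.0
tool_pos: [0.4896, -0.3469, 0.0256]
orientation: [-180.0, -0.1, -5.4]
ft_force: [0.9, 0.0, -0.2]
opening: 0.0852
finger_force: 0.0
```

Request:
{"op": "move_arm", "data": {
  "slide": [
    [0, 0, 0],
    [0, 0, 0],
    [0, 0, 0],
    [0, 0, 0],
    [0, 0, 0],
    [0, 0, 0],
    [0, 0, 0],
    [0, 0, 0],
    [0, 0, 0],
    [0, 0, 0]
  ],
  "rot": [
    [0, 0, 0],
    [0, 0, 0],
    [0, 0, 0],
    [0, 0, 0],
    [0, 0, 0],
    [0, 0, 0],
    [0, 0, 0],
    [0, 0, 0],
    [0, 0, 0],
    [0, 0, 0]
  ],
  "grip": 10
}}

```text
time: 64.0
tool_pos: [0.4897, -0.3472, 0.0262]
orientation: [-180.0, -0.1, -5.4]
ft_force: [-0.3, 1.5, 5.3]
opening: 0.0204
finger_force: 60.1
```

Request:
{"op": "move_arm", "data": {
  "slide": [
    [0, 0, -0.03],
    [0, 0, -0.06],
    [0, 0, -0.09],
    [0, 0, -0.09]
  ],
  "rot": [
    [0, 0, 0],
    [0, 0, 0],
    [0, 0, 0],
    [0, 0, 0]
  ]
}}

```text
time: 64.4
tool_pos: [0.4911, -0.3484, 0.0642]
orientation: [179.9, -0.3, -5.4]
ft_force: [0.4, -0.9, -1.6]
opening: 0.0205
finger_force: 59.3
```

```bash
python3 - <<'E'
from m import *
p,R=pose();s=manip.get_state();print(p,R.as_euler('xyz',degrees=True),s['opening'],s['finger_force'])
r=snap('side');P=pts(r);H,S,V=masks(r);z=P[...,2]
m=(H<20)&(S>150)&near(P,.489,-.347,.08)&(z>.07);print(rect(P,m),P[m].max(0))
go([.4575,-.326,p[2]],[180,0,-6])
E
```

```text
[ 0.49105484 -0.34841847  0.06420724] [179.86982426  -0.29859518  -5.43055623] 0.020462773823903525 59.301772713661194
(280, [487.6, -352.4], [31.0, 77.0], 71.1, 'med', [0.466, -0.3504, 0.0942]) [ 0.52474118 -0.33526823  0.10039607]
slide [-0.0871, -0.0468, -0.0029] rot [0.0002, -0.0006, 0.0016] rows>=0.8
```

Request:
{"op": "move_arm", "data": {
  "slide": [
    [-0.03, -0.016, 0],
    [-0.06, -0.032, 0],
    [-0.085, -0.046, 0],
    [-0.085, -0.046, 0],
    [-0.085, -0.046, 0.03],
    [-0.085, -0.046, 0.06],
    [-0.085, -0.046, 0.075],
    [-0.085, -0.046, 0.083],
    [-0.085, -0.046, 0.087],
    [-0.085, -0.046, 0.089],
    [-0.085, -0.046, 0.09],
    [-0.085, -0.046, 0.09]
  ],
  "rot": [
    [0, 0, 0],
    [0, 0, 0],
    [0, 0, 0],
    [0, 0, 0],
    [0, 0, 0],
    [0, 0, 0],
    [0, 0, 0],
    [0, 0, 0],
    [0, 0, 0],
    [0, 0, 0],
    [0, 0, 0],
    [0, 0, 0]
  ]
}}

```text
time: 65.65
tool_pos: [0.4571, -0.3253, 0.0262]
orientation: [-179.9, -0.0, -5.4]
ft_force: [-2.6, 1.2, 3.1]
opening: 0.0205
finger_force: 59.9
```

Request:
{"op": "move_arm", "data": {
  "slide": [
    [0, 0, 0],
    [0, 0, 0],
    [0, 0, 0],
    [0, 0, 0],
    [0, 0, 0],
    [0, 0, -0.08],
    [0, 0, -0.16],
    [0, 0, -0.25],
    [0, 0, -0.35],
    [0, 0, -0.45],
    [0, 0, -0.45],
    [0, 0, -0.45]
  ],
  "rot": [
    [0, 0, 0],
    [0, 0, 0],
    [0, 0, 0],
    [0, 0, 0],
    [0, 0, 0],
    [0, 0, 0],
    [0, 0, 0],
    [0, 0, 0],
    [0, 0, 0],
    [0, 0, 0],
    [0, 0, 0],
    [0, 0, 0]
  ],
  "grip": 85
}}

```text
time: 66.85
tool_pos: [0.4579, -0.3262, 0.2071]
orientation: [179.9, -0.2, -5.4]
ft_force: [0.7, -0.4, -0.6]
opening: 0.085
finger_force: 0.0
```

```bash
python3 - <<'E'
from m import *
p,R=pose();print(p)
r=snap('side');P=pts(r);z=P[...,2];H,S,V=masks(r);scr(r)
m=(V<90)&near(P,.607,-.302,.04)&(z>.06)&(z<.08);print('knob',rect(P,m))
a=go([.54,-.2,.22],[180,0,70]);go([.607,-.3015,.16],[180,0,145.5],a)
E
```

```text
[ 0.45789052 -0.32616652  0.20709359]
orange (397, [456.0, -325.3], [23.2, 77.5], 83.3, 'med', [0.4536, -0.3283, 0.0575])
knob (89, [605.8, -303.4], [12.9, 38.9], 60.4, 'med', [0.6077, -0.3057, 0.0667])
slide [0.1773, -0.3316, -0.0364] rot [-0.0, -0.0002, -0.2095] rows>=8.8
slide [-0.1812, 0.2442, 0.15] rot [0.0, 0.0, -0.2097] rows>=8.8
```

The scraper is back on its mat. Now the dimmer.

Request:
{"op": "move_arm", "data": {
  "slide": [
    [0.177, -0.33, -0.036],
    [0.177, -0.33, -0.036],
    [0.177, -0.33, -0.036],
    [0.177, -0.33, -0.036],
    [0.177, -0.33, -0.036],
    [0.177, -0.33, -0.036],
    [0.177, -0.33, -0.036],
    [0.177, -0.33, -0.036],
    [0.177, -0.33, -0.036],
    [0.177, -0.33, -0.036],
    [0.177, -0.33, -0.036]
  ],
  "rot": [
    [0, 0, -0.21],
    [0, 0, -0.21],
    [0, 0, -0.21],
    [0, 0, -0.21],
    [0, 0, -0.21],
    [0, 0, -0.21],
    [0, 0, -0.21],
    [0, 0, -0.21],
    [0, 0, -0.21],
    [0, 0, -0.21],
    [0, 0, -0.21]
  ]
}}

```text
time: 68.0
tool_pos: [0.5391, -0.2004, 0.2182]
orientation: [-179.9, -0.1, 70.0]
ft_force: [1.3, 0.2, -0.2]
opening: 0.0852
finger_force: 0.0
```

Request:
{"op": "move_arm", "data": {
  "slide": [
    [-0.181, 0.244, 0.15],
    [-0.181, 0.244, 0.15],
    [-0.181, 0.244, 0.15],
    [-0.181, 0.244, 0.15],
    [-0.181, 0.244, 0.15],
    [-0.181, 0.244, 0.15],
    [-0.181, 0.244, 0.15],
    [-0.181, 0.244, 0.15],
    [-0.181, 0.244, 0.15],
    [-0.181, 0.244, 0.15],
    [-0.181, 0.244, 0.15]
  ],
  "rot": [
    [0, 0, -0.21],
    [0, 0, -0.21],
    [0, 0, -0.21],
    [0, 0, -0.21],
    [0, 0, -0.21],
    [0, 0, -0.21],
    [0, 0, -0.21],
    [0, 0, -0.21],
    [0, 0, -0.21],
    [0, 0, -0.21],
    [0, 0, -0.21]
  ],
  "grip": 50
}}

```text
time: 69.1
tool_pos: [0.6071, -0.3019, 0.1594]
orientation: [179.9, -0.0, 145.6]
ft_force: [-0.4, 0.0, 0.1]
opening: 0.05
finger_force: 0.0
```

```bash
python3 - <<'E'
from m import *
p,R=pose();print(p,R.as_euler('xyz',degrees=True),manip.get_state()['joints'].round(0))
go([.607,-.302,.048],[180,0,146])
E
```

```text
[ 0.6070605  -0.30186063  0.15942834] [ 1.79944896e+02 -2.60540657e-02  1.45558260e+02] [-30.  26.  88.   0.  66. -86.]
slide [-0.0002, -0.0006, 0.2786] rot [0.0002, -0.0001, -0.0012] rows>=2.2
```

Request:
{"op": "move_arm", "data": {
  "slide": [
    [0, 0, 0.06],
    [0, 0, 0.12],
    [0, 0, 0.18],
    [0, 0, 0.22],
    [0, 0, 0.25],
    [0, 0, 0.27],
    [0, 0, 0.279],
    [0, 0, 0.279]
  ],
  "rot": [
    [0, 0, -0.001],
    [0, 0, -0.001],
    [0, 0, -0.001],
    [0, 0, -0.001],
    [0, 0, -0.001],
    [0, 0, -0.001],
    [0, 0, -0.001],
    [0, 0, -0.001]
  ]
}}

```text
time: 69.9
tool_pos: [0.6077, -0.3021, 0.0486]
orientation: [179.9, 0.1, 146.1]
ft_force: [0.1, -0.5, -0.1]
opening: 0.05
finger_force: 0.0
```

Request:
{"op": "move_arm", "data": {
  "slide": [
    [0, 0, 0],
    [0, 0, 0],
    [0, 0, 0],
    [0, 0, 0],
    [0, 0, 0],
    [0, 0, 0],
    [0, 0, 0]
  ],
  "rot": [
    [0, 0, 0],
    [0, 0, 0],
    [0, 0, 0],
    [0, 0, 0],
    [0, 0, 0],
    [0, 0, 0],
    [0, 0, 0]
  ],
  "grip": 5
}}

```text
time: 70.6
tool_pos: [0.6085, -0.302, 0.0497]
orientation: [179.9, 0.1, 146.1]
ft_force: [-0.0, 1.2, 5.8]
opening: 0.0095
finger_force: 59.3
```

Request:
{"op": "move_arm", "data": {
  "slide": [
    [0, 0, 0],
    [0, 0, 0],
    [0, 0, 0],
    [0, 0, 0],
    [0, 0, 0],
    [0, 0, 0],
    [0, 0, 0],
    [0, 0, 0],
    [0, 0, 0],
    [0, 0, 0],
    [0, 0, 0],
    [0, 0, 0]
  ],
  "rot": [
    [0, 0, 0.015],
    [0, 0, 0.03],
    [0, 0, 0.045],
    [0, 0, 0.06],
    [0, 0, 0.075],
    [0, 0, 0.09],
    [0, 0, 0.105],
    [0, 0, 0.12],
    [0, 0, 0.135],
    [0, 0, 0.15],
    [0, 0, 0.15],
    [0, 0, 0.15]
  ]
}}

```text
time: 71.8
tool_pos: [0.6076, -0.3025, 0.0498]
orientation: [179.9, 0.0, 92.1]
ft_force: [-0.4, 0.5, 6.2]
opening: 0.0095
finger_force: 59.5
```

```bash
python3 - <<'E'
from m import *
s=manip.get_state();print(s['tool_pos'],s['orientation'],s['moment'],s['ft_force'],s['opening'],s['finger_force'],s['joints'].round(0))
E
```

```text
[ 0.60760982 -0.30247486  0.04975352] [1.79930363e+02 2.39959894e-02 9.21345259e+01] [ 0.17186242  0.25092546 -0.02743344] [-0.4287196   0.51125362  6.16092113] 0.009522795541497675 59.470013827085495 [-30.  33.  91.   0.  55. -32.]
```

Turning. I'll continue in steps and watch the moment.

Request:
{"op": "move_arm", "data": {
  "slide": [
    [0, 0, 0],
    [0, 0, 0],
    [0, 0, 0],
    [0, 0, 0],
    [0, 0, 0],
    [0, 0, 0]
  ],
  "rot": [
    [0, 0, 0.015],
    [0, 0, 0.03],
    [0, 0, 0.045],
    [0, 0, 0.06],
    [0, 0, 0.07],
    [0, 0, 0.07]
  ]
}}

```text
time: 72.4
tool_pos: [0.6071, -0.3024, 0.0497]
orientation: [180.0, 0.0, 66.9]
ft_force: [-2.7, 1.9, 6.4]
opening: 0.0097
finger_force: 59.6
```

```bash
cat > k.py <<'E'
from m import *
s=manip.get_state();print(s['orientation'].round(1),s['moment'].round(3),s['ft_force'].round(1),s['opening'])
r=snap('side');P=pts(r);z=P[...,2];H,S,V=masks(r)
m=(V<95)&near(P,.607,-.302,.024)&(z>.05)&(z<.075);print(rect(P,m))
E
python3 k.py
```

```text
[180.    0.   66.9] [ 0.261  0.45  -0.063] [-2.7  1.9  6.4] 0.009655987706286133
(88, [603.1, -307.9], [27.8, 19.3], 73.8, 'med', [0.6009, -0.3131, 0.0675])
```

Request:
{"op": "move_arm", "data": {
  "slide": [
    [0, 0, 0],
    [0, 0, 0],
    [0, 0, 0],
    [0, 0, 0],
    [0, 0, 0]
  ],
  "rot": [
    [0, 0, 0.012],
    [0, 0, 0.024],
    [0, 0, 0.036],
    [0, 0, 0.05],
    [0, 0, 0.05]
  ]
}}

```text
time: 72.95
tool_pos: [0.6068, -0.3022, 0.0497]
orientation: [-180.0, 0.0, 48.9]
ft_force: [-3.0, 0.5, 7.3]
opening: 0.0096
finger_force: 59.8
```

```bash
python3 k.py
```

```text
[-180.     0.    48.9] [0.269 0.539 0.001] [-3.   0.5  7.3] 0.009582509927992816
(86, [606.7, -302.9], [40.4, 15.0], 49.0, 'med', [0.5983, -0.3124, 0.0681])
```

Request:
{"op": "move_arm", "data": {
  "slide": [
    [0, 0, 0],
    [0, 0, 0],
    [0, 0, 0],
    [0, 0, 0],
    [0, 0, 0]
  ],
  "rot": [
    [0, 0, 0.012],
    [0, 0, 0.024],
    [0, 0, 0.036],
    [0, 0, 0.05],
    [0, 0, 0.05]
  ]
}}

```text
time: 73.5
tool_pos: [0.6066, -0.3019, 0.0497]
orientation: [-179.9, 0.0, 30.9]
ft_force: [-2.7, 2.5, 8.4]
opening: 0.0095
finger_force: 59.9
```

```bash
python3 k.py
```

```text
[-179.9    0.    30.9] [0.367 0.584 0.   ] [-2.7  2.5  8.4] 0.009460868620855774
(82, [606.5, -301.9], [41.6, 16.3], 29.8, 'med', [0.5958, -0.3094, 0.0674])
```

Request:
{"op": "move_arm", "data": {
  "slide": [
    [0, 0, 0],
    [0, 0, 0],
    [0, 0, 0],
    [0, 0, 0]
  ],
  "rot": [
    [0, 0, 0.01],
    [0, 0, 0.02],
    [0, 0, 0.03],
    [0, 0, 0.03]
  ]
}}

```text
time: 73.95
tool_pos: [0.6066, -0.3019, 0.0497]
orientation: [-180.0, 0.1, 20.3]
ft_force: [-3.4, 2.0, 9.0]
opening: 0.0094
finger_force: 62.0
```

```bash
python3 k.py
```

```text
[-1.80e+02  1.00e-01  2.03e+01] [0.382 0.573 0.806] [-3.4  2.   9. ] 0.009369634226006491
(89, [603.1, -301.6], [38.3, 21.9], 60.5, 'med', [0.597, -0.3083, 0.0678])
```

The moment jumped to 0.8 N m, so the knob is at the end stop. I'll release, rise and check.

Request:
{"op": "move_arm", "data": {
  "slide": [
    [0, 0, 0],
    [0, 0, 0],
    [0, 0, 0],
    [0, 0, 0],
    [0, 0, 0],
    [0, 0, 0],
    [0, 0, -0.08],
    [0, 0, -0.16],
    [0, 0, -0.25],
    [0, 0, -0.35],
    [0, 0, -0.45],
    [0, 0, -0.45]
  ],
  "rot": [
    [0, 0, 0],
    [0, 0, 0],
    [0, 0, 0],
    [0, 0, 0],
    [0, 0, 0],
    [0, 0, 0],
    [0, 0, 0],
    [0, 0, 0],
    [0, 0, 0],
    [0, 0, 0],
    [0, 0, 0],
    [0, 0, 0]
  ],
  "grip": 50
}}

```text
time: 75.2
tool_pos: [0.6116, -0.3045, 0.2374]
orientation: [179.3, -0.6, 20.1]
ft_force: [-0.7, -0.2, 1.3]
opening: 0.0499
finger_force: 0.0
```

```bash
python3 k.py; python3 - <<'E'
from m import *
for c in('side','top'):
    r=snap(c,c+'9.png');P=pts(r);z=P[...,2];H,S,V=masks(r);scr(r)
    m=(V<90)&near(P,.607,-.302,.03)&(z>.06)&(z<.08);print('knob',rect(P,m) if m.any() else 0)
    for x,y in((.51,.098),(.625,.088)): print(rect(P,near(P,x,y,.052)&(z>.034)&(z<.05)&(S>60)))
    print([(round(d['p'],2),np.round(d['position'],3).tolist()) for d in manip.tip_of('chip0',c)])
    if c=='side': cv2.imwrite('pics/s10.png',cv2.resize(r['img'][120:380,140:420,::-1],None,fx=2.3,fy=2.3))
E
```

```text
[179.3  -0.6  20.1] [ 0.006 -0.049  0.036] [-0.7 -0.2  1.3] 0.049887991183877524
(101, [605.9, -303.4], [38.1, 14.0], 29.7, 'med', [0.5999, -0.308, 0.0673])
orange (391, [455.7, -325.1], [24.6, 77.6], 84.2, 'med', [0.4523, -0.3281, 0.0571])
knob (76, [606.9, -302.7], [38.5, 13.9], 29.8, 'med', [0.6008, -0.3058, 0.0679])
(354, [510.7, 97.8], [67.7, 60.8], 89.2, 'med', [0.5089, 0.0949, 0.042])
(321, [625.6, 86.9], [64.5, 62.7], 89.9, 'med', [0.6228, 0.0829, 0.0419])
[(0.53, [0.571, -0.131, 0.004]), (0.48, [0.634, -0.11, 0.015]), (0.41, [0.504, -0.113, 0.008])]
orange (12, [426.0, -327.6], [5.6, 18.3], 65.1, 'med', [0.4252, -0.3274, 0.0596])
knob (11, [613.5, -300.5], [16.0, 7.6], 34.0, 'med', [0.6147, -0.301, 0.0706])
(343, [511.0, 100.8], [57.8, 60.3], 1.5, 'med', [0.5107, 0.1014, 0.0435])
(352, [624.9, 88.8], [59.6, 60.8], 1.6, 'med', [0.6247, 0.0893, 0.0432])
[(0.54, [0.502, -0.111, 0.01]), (0.41, [0.631, -0.108, 0.009]), (0.4, [0.573, -0.132, 0.009])]
```

View pics/s10.png

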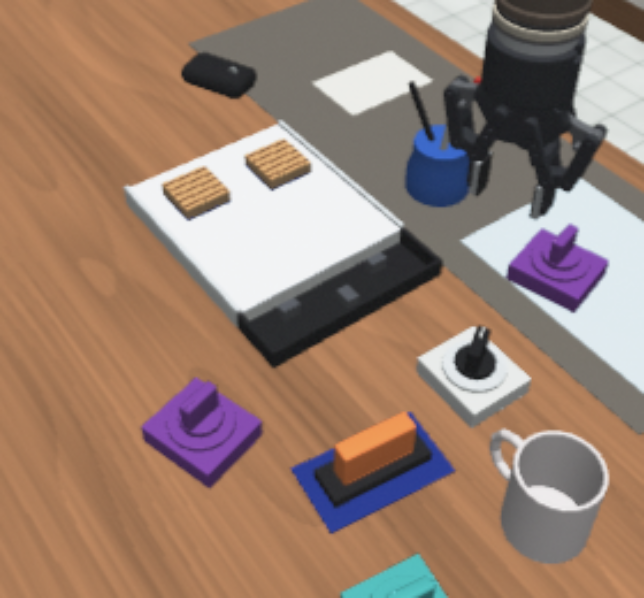

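The picture shows two wood-faced samples flat on the glass at (197,192) and (278,163), with the chips in the tray. The scraper is on its mat and the knob bar is at 30°, its stop. I'm handing the job in.

```bash
python3 -c "
from cell import manip
print(manip.close_job())"
```

```text
the job is handed in; nothing more can be done
None
```

I handed the job in: all three offcuts are in the tray, the scraper is back on its mat, both samples lie wood face up on the glass, and the dimmer is at its clockwise stop; the scraper was knocked off its mat mid-run, so I put it back before turning the dimmer.

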